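# Make up the injection kit and the membrane kit

## Task

Make up the two job kits in their trays. Injection kit, steel tray: press the white cartridge down into its pair of spring clips until it is fully home in both, and lay the narrow cold chisel flat on the open floor beside it. Membrane kit, plywood tray: lay the seam roller in the long bay and stand the plug carton and the small tape roll flat on the floor of the two square bays, one in each (either way round); leave the broad bolster and the large tape roll where they lie.

Things in the scene. Friction and masses are not known exactly. Their poses are not given: they have to be found in the camera images.
- cartridge: White resin cartridge lying on its side: barrel 44 mm diameter, 150 mm long, about 250 g, nozzle stub (16 to 19 mm diameter, 17 mm long) on its +x end. Origin at the middle of the barrel, on its axis, so 22 mm up; x runs along the barrel. It can roll when touched. Either way round is right in the clips.
- cold_chisel: Narrow cold chisel: bright steel bar 16 mm wide and high, 150 mm long, its cutting end (18 mm wide, 6 mm thick) towards +x, about 250 g. Lies flat along its x axis; origin on its underside, 75 mm from either end. Either way round is right.
- seam_roller: Seam roller lying flat along its x axis, 150 mm long, 140 g: wooden handle 26 mm in diameter from x = -75 to +15 mm (axis 13 mm up), steel fork, black rubber wheel (34 mm diameter, 38 mm wide, 50 mm over the axle; does not turn) centred at x = +57 mm. Grip it across the handle at or just behind x = 0. Origin at the level of its underside. Either way round is right.
- plug_carton: Plain brown cardboard carton of membrane plugs, 80 mm (x) by 50 mm (y) by 42 mm high, about 160 g. Origin at the centre of its underside.
- tape_roll: Small black roll of jointing tape lying flat: 54 mm outside diameter, 25 mm core hole, 30 mm high, 100 g. Origin at the centre of its underside.
- steel_tray: Folded steel kit tray, fixed: 190 mm (x) by 230 mm (y) outside, walls 3 mm thick, 39 mm high with the rim; inner floor 3 mm above the bench. Origin at the centre of its underside. The two spring clips stand on its floor towards +x. The open floor, from the -x wall (x = -92 mm) to the clips (x = 0), is 224 mm long in y: room for the chisel laid along y at x = -50 mm.
- clip_seat (a point): Where the barrel's middle lies when fully home, 28 mm above the bench; axes as the tray's, barrel along y. Two spring clips, each 16 mm wide, at y = -50 and +50 mm from here; fingers fit between. Each is a pair of sprung arms reaching 30 mm above this point, mouth 56 mm, lips 34 mm apart at 16 mm above; a barrel pushed straight down spreads them (10 to 20 N in all) and they close over it.
- ply_tray: Plywood kit tray, fixed: 190 mm (x) by 230 mm (y) outside, walls 6 mm thick, 36 mm high; inner floor 5 mm above the bench. Origin at the centre of its underside. Dividers 5 mm thick, 30 mm high, make three bays: a long one, centre x = +53, y = 0 mm, 72 mm (x) by 218 mm (y); and two square ones, centres x = -39, y = -56 and +56 mm, each 100 mm (x) by 106 mm (y).
- bolster: Broad bolster chisel, not wanted: dark 16 mm bar with a flat blade 60 mm wide at its +x end, 157 mm long, lying along x. Origin on its underside near the middle.
- big_roll: Large grey tape roll, not wanted: 100 mm outside diameter, 76 mm core hole, 48 mm high. Origin at the centre of its underside.
Mind the look-alikes: they are no part of the job. There is more than one size of the cold_chisel; the job needs the smaller. Of the things that look like the plug_carton, the smaller one is meant.

How it is judged:
By the outcome, as a careful person would: the job done as asked, in the order asked, and still so for the second after the job is handed in, with the robot touching nothing.
It also fails if it takes over 125 s, if anything falls off the work surface, if the arm or the gripper's body presses on something with over 40 N, if the wrist force passes 120 N, or if a joint passes its speed limit or range.

## Robot

A 6-joint arm with a two-finger parallel gripper is mounted at the origin on the work surface. World frame = base frame: x ahead of the robot, y to its left, z up, the work surface at z = 0. Lengths are in mm, angles in rad, forces in N, time in s.
With the tool pointing down it reaches from about 350 to 775 mm from the base axis. Payload 7.3 kg.
Tool frame: the origin (TCP) lies at the very end of the fingers, on their centre line; the grasp point (between the pads) lies 19 mm behind it; x points along the fingers, z is the direction in which the jaws open and shut, and the axes are right-handed (so a half turn about x gives the same grasp; the last joint's range is limited). The gripper opens to 92 mm and grips with 3 to 60 N. Pads are 19 mm wide; open, the fingers measure 130 mm over their backs; the gripper's body (75 mm by 190 mm) begins 47 mm behind the grasp point.
Start: joints at [1.091, 0.342, 1.524, -0, 1.275, -0.146], TCP at [171.995, 496.047, 226.741] pointing down, gripper open.
Joint ranges: [-2.53, 2.53], [-0.77, 2.02], [0.04, 2.7], [-1, 4.14], [0.28, 2.66], [-3.11, 3.11]. Speed limits (rad/s): [2.57, 2.57, 3.14, 3.14, 3.14, 3.14].

## Interface

Orientations are given as [roll, pitch, yaw] about the fixed x, y, z axes, in that order (R = Rz(yaw) Ry(pitch) Rx(roll)).
In Python, from plant import * gives the robot as it stands.
- The arm moves only by the shell command python3 -m creep 'ROWS'. ROWS is JSON, a list of rows, each an object of numbers: "tx", "ty", "tz": the shift along the tool's x, y, z in cm; "wx", "wy", "wz": the turn, a rotation vector about the tool's x, y, z in rad; "gripper": the closure, from -1 (fully open) to 1 (shut). A call has 1 to 8 rows; each row is the pose to reach, as a shift and turn from the pose commanded when the call began, along the tool's axes at that moment; what a row does not reach only later rows make up. A row lasts 1/12 s, in which the tool goes at most 41.7 mm and 7.16 degrees, less where a joint would pass 70% of its speed; a pose out of reach is approached as far as the arm can. A call with a gripper value outside its range is refused whole. The fingers move at their own pace and stop on an object; the grip force is fixed at half the most. Time passes only in rows, so rows that repeat a pose let the fingers close. It gives the time, the measured TCP pose, the force and the opening at its end, in the units of the state.
- get_obs(): the state, without advancing time (a new reading comes with each control period).
- capture(name): name is "scene" or "top"; returns a dict with "frame" (400x640x3 uint8, red, green, blue), "z_map" (400x640 float32, mm along the optical axis (not along the pixel's ray), 0 where there is no reading), "vertical_fov" (degrees; the focal length in pixels is half the picture's height over the tangent of half this angle, whatever the lens; pixels are square), "cx", "cy" (the principal point, pixels), "k1" (the pictures are not rectified: a ray, as slopes to the right and down, at radius r is drawn at 1 + k1 r^2 times it, then the intrinsics apply), "xyz" and "rotation" of the camera in the world. Camera axes: x right, y down, z forward; pixel columns grow to the right and rows downward; lengths in mm; the calibration is good to about 2 mm. A picture is of the moment at which its call begins.
- close_job(): hands the job in, once; it reports no verdict.
The state is a dict: "time": time; "joint_positions": joint angles; "dq": joint speeds; "tau": joint torques, N m; "tool_pos": TCP position; "tcp_rot": TCP orientation; "contact_force": force on the tool from outside, world axes, zero at the start; "moment": the same for the moment, N m; "grip_width": finger opening in mm.
Only numpy, scipy, OpenCV 4.12 (cv2) and the standard library are available. Lean on these libraries where they do the work, as an engineer would, in place of code of your own. Each camera call takes 0.05 s, during which the arm holds its last target.

## Working session

There is one attempt and no reset: what is moved stays moved. The work goes in short steps, Python scripts to look and compute and a shell command to move; the robot and the scene stay as the last step left them, time stands still between calls to the robot, and variables do not carry over. Pictures are saved under pics/ and viewed, and the job is handed in when it is done.

```bash
ls; mkdir -p pics; python3 - <<'E'
from plant import *
import cv2,numpy as np
o=get_obs()
print({k:np.round(v,3).tolist() for k,v in o.items()})
for n in ("scene","top"):
    c=capture(n)
    cv2.imwrite(f"pics/{n}0.png",c["frame"][:,:,::-1])
    print(n,{k:(np.round(v,4).tolist()) for k,v in c.items() if k not in("frame","z_map")})
E
```

```text
pics
{'time': 0.0, 'joint_positions': [1.091, 0.343, 1.525, 0.0, 1.275, -0.146], 'dq': [0.003, -0.0, 0.001, 0.001, -0.001, 0.001], 'tau': [0.002, -43.126, -24.422, 0.072, 0.056, -0.0], 'tool_pos': [171.797, 495.653, 226.04], 'tcp_rot': [2.99, 1.569, -2.056], 'contact_force': [-0.05, -0.34, -0.812], 'moment': [-0.035, 0.048, -0.057], 'grip_width': 92.084}
scene {'vertical_fov': 44.9768, 'cx': 322.989, 'cy': 207.2602, 'k1': -0.1013, 'xyz': [830.292, 567.2311, 1012.2225], 'rotation': [-2.5414, -0.0026, 2.572]}
top {'vertical_fov': 46.1762, 'cx': 312.3923, 'cy': 196.524, 'k1': -0.0852, 'xyz': [387.6034, -9.4246, 1549.9362], 'rotation': [-3.0957, -0.0047, -1.557]}
```

View pics/scene0.png

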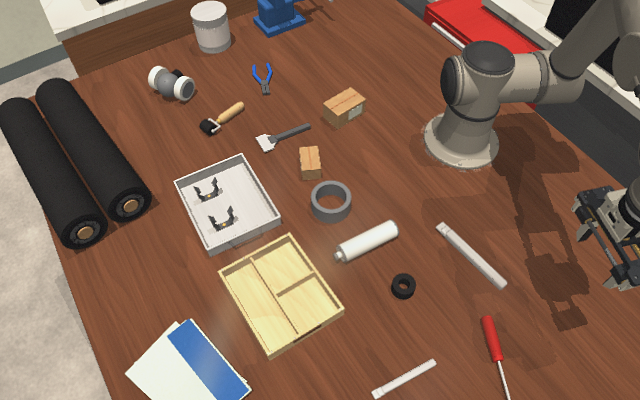

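View pics/top0.png

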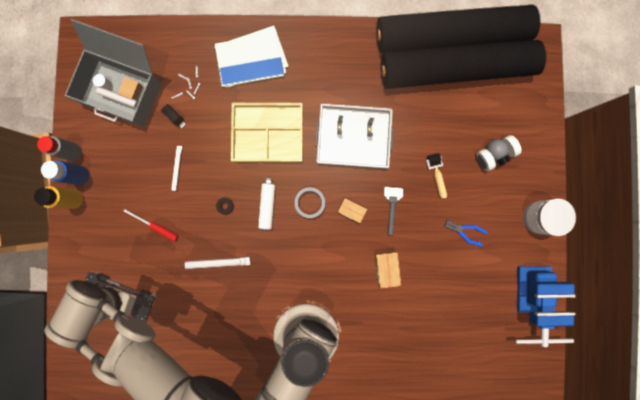

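Candidates: 
- **Chisels:** small one at top (177,168), larger one at (217,263). 
- **Cartons:** small one at (352,210), larger one at (388,269). 
- **Tape rolls:** small black one at (225,205), big grey one at (310,203). 
- **Cartridge:** (266,204); there is also a white item in the toolbox at (115,97).
- **Roller:** (437,175). The bolster at (392,208) looks similar.

Next I'll measure and crop each of these.

```bash
cat > h.py <<'E'
from plant import *
import cv2,numpy as np
from scipy.spatial.transform import Rotation as Ro
def cam(c):
    f=200/np.tan(np.radians(c["vertical_fov"])/2)
    K=np.array([[f,0,c["cx"]],[0,f,c["cy"]],[0,0,1]]);D=np.array([c["k1"],0,0,0.])
    return K,D,Ro.from_euler("xyz",c["rotation"]).as_matrix(),np.array(c["xyz"])
def cloud(c):
    K,D,R,t=cam(c)
    v,u=np.mgrid[0:400,0:640]
    n=cv2.undistortPoints(np.stack([u,v],-1).reshape(-1,1,2).astype(float),K,D).reshape(400,640,2)
    z=c["z_map"][...,None]
    P=np.concatenate([n*z,z],-1)@R.T+t
    P[c["z_map"]<=0]=np.nan
    return P
def project(c,P):
    K,D,R,t=cam(c)
    P=(np.atleast_2d(P)-t)@R
    return cv2.projectPoints(P,np.zeros(3),np.zeros(3),K,D)[0].reshape(-1,2)
def plane_img(c,z,x0,x1,y0,y1,s):
    """ortho image on plane z: rows x1->x0 down, cols y1->y0 right, s px/mm"""
    X,Y=np.meshgrid(np.arange(x1,x0,-1/s),np.arange(y1,y0,-1/s),indexing="ij")
    p=project(c,np.stack([X,Y,X*0+z],-1).reshape(-1,3)).reshape(X.shape+(2,)).astype(np.float32)
    return cv2.remap(c["frame"][:,:,::-1].copy(),p[...,0],p[...,1],cv2.INTER_CUBIC)
E
python3 - <<'E'
from h import *
for n in("top","scene"):
    c=capture(n);P=cloud(c)
    z=P[...,2]
    b=(P[...,0]>350)&(P[...,0]<800)&(abs(P[...,1])<500)&(abs(z)<15)
    print(n,np.nanmedian(z[b]),np.nanstd(z[b]))
    A=np.c_[P[b][:,:2],np.ones(b.sum())];print(np.linalg.lstsq(A,z[b],rcond=None)[0])
    m=(z>10)&(z<120)&(P[...,0]>150)&(P[...,0]<850)&(abs(P[...,1])<650)
    k,l,s,_=cv2.connectedComponentsWithStats(m.astype(np.uint8))
    for i in range(1,k):
        if s[i,4]<15: continue
        q=P[l==i]; r=cv2.minAreaRect(q[:,:2].astype(np.float32))
        print(s[i,:2]+s[i,2:4]//2,s[i,4],"c",np.round(r[0]),"sz",np.round(r[1]),round(r[2]),"zmax",np.round(np.percentile(q[:,2],95),1))
c=capture("top");I=plane_img(c,15,250,850,-300,500,1);cv2.imwrite("pics/ortho_top.png",I)
c=capture("scene");I=plane_img(c,15,250,850,-300,500,1);cv2.imwrite("pics/ortho_sc.png",I)
E
```

```text
top 1.4130341567656615 4.092119747050783
[ 3.90123256e-03 -7.12079750e-05 -6.50414153e-01]
[132  98] 1386 c [775. 585.] sz [128. 183.] 70 zmax 110.9
[432  80] 1023 c [ 840. -400.] sz [ 38. 317.] 3 zmax 109.5
[241  82] 214 c [837. 227.] sz [ 28. 134.] 2 zmax 25.3
[266 132] 1045 c [667. 141.] sz [191. 240.] 0 zmax 40.8
[172 115] 258 c [718. 448.] sz [68. 35.] 43 zmax 66.6
[354 136] 755 c [ 660. -152.] sz [259. 198.] 87 zmax 43.7
[341 119] 38 c [ 714. -103.] sz [14. 16.] 4 zmax 60.3
[371 121] 39 c [ 710. -203.] sz [16. 13.] 81 zmax 60.2
[340 132] 23 c [ 668. -100.] sz [16. 13.] 86 zmax 58.3
[369 134] 30 c [ 665. -198.] sz [24. 16.] 50 zmax 62.0
[493 154] 704 c [ 608. -613.] sz [ 87. 112.] 23 zmax 76.6
[176 168] 212 c [547. 437.] sz [ 19. 150.] 84 zmax 21.8
[436 176] 404 c [ 534. -432.] sz [149.  52.] 18 zmax 35.7
[266 204] 658 c [433. 133.] sz [ 44. 167.] 86 zmax 48.2
[310 202] 335 c [439.  -8.] sz [97. 96.] 1 zmax 53.9
[394 211] 328 c [ 414. -282.] sz [ 57. 158.] 89 zmax 20.8
[225 206] 188 c [424. 271.] sz [49. 54.] 1 zmax 35.3
[352 210] 408 c [ 415. -144.] sz [80. 51.] 64 zmax 47.6
[1
[... 742 characters left out ...]
9. -143.] sz [248. 197.] 87 zmax 40.1
[215 186] 68 c [ 664. -199.] sz [22. 15.] 89 zmax 57.6
[330 201] 1015 c [441.  -5.] sz [100.  99.] 81 zmax 49.8
[198 193] 59 c [ 709. -201.] sz [17. 16.] 66 zmax 57.6
[230 214] 71 c [669. -98.] sz [14. 18.] 4 zmax 57.8
[213 223] 64 c [ 714. -100.] sz [16. 14.] 86 zmax 59.1
[365 241] 1234 c [434. 135.] sz [ 46. 169.] 86 zmax 44.7
[471 255] 906 c [239. 295.] sz [ 28. 213.] 4 zmax 25.4
[281 296] 2514 c [667. 138.] sz [192. 234.] 0 zmax 38.0
[403 285] 451 c [425. 273.] sz [53. 52.] 49 zmax 33.0
[496 357] 664 c [356. 512.] sz [181.  27.] 63 zmax 27.1
[230 369] 537 c [836. 224.] sz [ 28. 146.] 0 zmax 22.7
[404 378] 579 c [545. 438.] sz [ 17. 150.] 85 zmax 19.0
```

View pics/ortho_top.png

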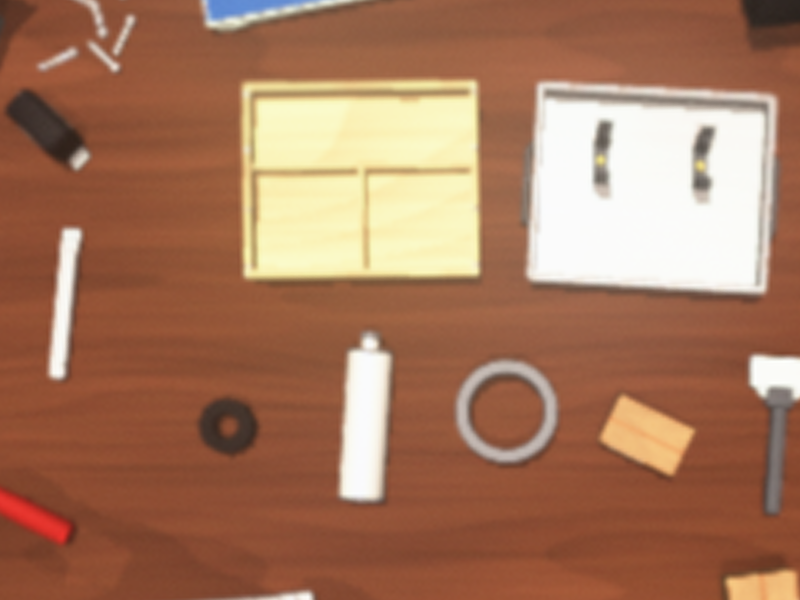

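View pics/ortho_sc.png

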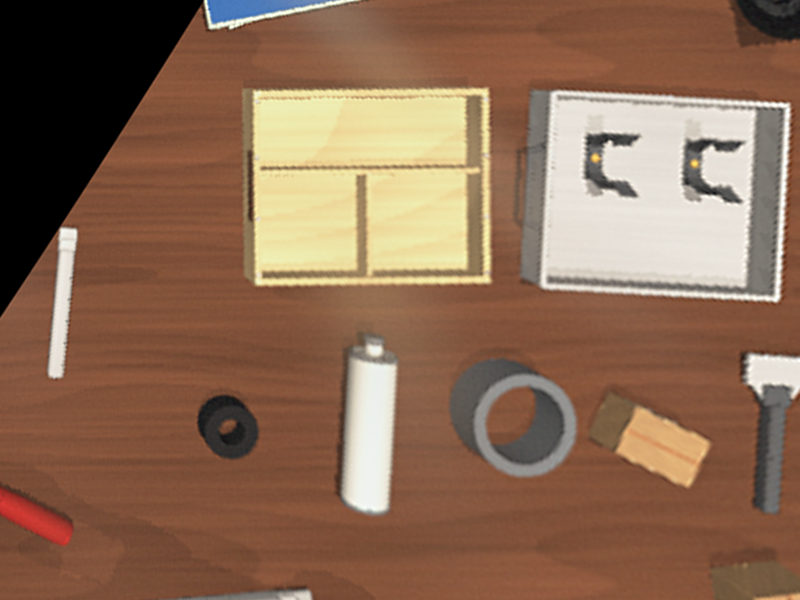

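```bash
cat > fit.py <<'E'
from h import *
# mask objects on ortho by comparing with wood colour; name: (plane z, box)
def fit(c,z,box,thr,s=4):
    x0,x1,y0,y1=box
    I=plane_img(c,z,x0,x1,y0,y1,s)
    m=thr(I.astype(int)).astype(np.uint8)
    k,l,st,ce=cv2.connectedComponentsWithStats(m)
    i=1+np.argmax(st[1:,4]); p=np.argwhere(l==i)
    w=np.c_[x1-p[:,0]/s,y1-p[:,1]/s].astype(np.float32)
    r=cv2.minAreaRect(w); b=cv2.boxPoints(r)
    e=[b[1]-b[0],b[2]-b[1]];L=max(e,key=np.linalg.norm)
    a=np.arctan2(L[1],L[0]); a=(a+np.pi/2)%np.pi-np.pi/2
    return np.round(r[0],1),np.round(sorted(r[1]),1),round(float(a),3),np.round(w.mean(0),1),I
white=lambda I:(I.min(-1)>130)
black=lambda I:(I.max(-1)<75)
tan=lambda I:(I[...,2]>170)&(I[...,1]>120)
ply=lambda I:(I[...,1]>140)
T={"cart":(22,(340,530,80,190),white),"chisel":(16,(455,640,400,470),white),"tape":(30,(380,470,230,320),black),
"carton":(42,(350,480,-200,-90),tan),"steel":(39,(540,780,-290,-20),white),"ply":(36,(550,780,5,275),ply)}
if __name__=="__main__":
    for n in("top","scene"):
        c=capture(n)
        for o,(z,b,t) in T.items():
            r=fit(c,z,b,t);print(n,o,*[x.tolist() if hasattr(x,'tolist') else x for x in r[:4]])
            if n=="scene" and o in("carton",):pass
    c=capture("top")
    a=plane_img(c,16,450,650,390,490,2.5);b=plane_img(c,20,430,630,-500,-370,2.5);d=plane_img(c,42,350,480,-210,-80,2.5)
    h=500;a,b,d=[cv2.resize(v,(int(v.shape[1]*h/v.shape[0]),h)) for v in(a,b,d)]
    I=cv2.resize(np.hstack([a,b,d]),None,fx=.7,fy=.7)[:, :800];cv2.imwrite("pics/crop1.png",I)
E
python3 fit.py
```

```text
top cart [433.3, 134.8] [44.1, 167.6] -0.067 [428.5, 134.89999389648438]
top chisel [547.2, 436.8] [20.8, 152.2] -0.117 [548.5999755859375, 436.3999938964844]
top tape [423.4, 268.7] [48.8, 52.4] 1.176 [423.29998779296875, 269.1000061035156]
top carton [414.5, -143.8] [52.6, 82.6] 1.12 [414.70001220703125, -143.6999969482422]
top steel [658.8, -149.1] [199.3, 240.7] 1.513 [656.4000244140625, -148.8000030517578]
top ply [667.5, 137.7] [196.3, 235.5] -1.559 [667.4000244140625, 137.8000030517578]
scene cart [417.0, 134.0] [47.2, 153.1] -0.058 [417.70001220703125, 133.8000030517578]
scene chisel [547.7, 439.3] [18.4, 151.1] -0.1 [549.4000244140625, 438.5]
scene tape [429.7, 277.1] [52.6, 65.6] 0.651 [429.70001220703125, 277.20001220703125]
scene carton [414.7, -142.8] [52.1, 81.7] 1.118 [414.70001220703125, -142.89999389648438]
scene steel [659.1, -147.3] [196.3, 236.9] 1.516 [659.0999755859375, -135.39999389648438]
scene ply [667.1, 137.8] [192.7, 233.1] -1.561 [669.2000122070312, 143.10000610351562]
```

View pics/crop1.png

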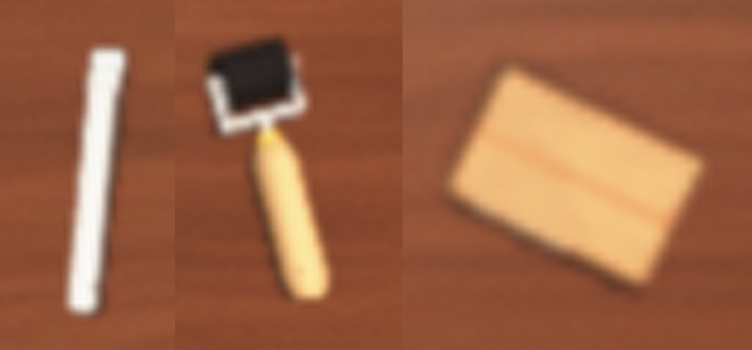

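```bash
cat > go.py <<'E'
import sys
from h import *
def plan(x,y,z,jaw,flip=None):
    o=get_obs();R=Ro.from_euler("xyz",o["tcp_rot"]).as_matrix();p=np.array(o["tool_pos"])
    d=R.T@(np.array([x,y,z])-p)/10
    best=[]
    for k in(0,1):
        a=jaw+k*np.pi;zt=np.array([np.cos(a),np.sin(a),0]);xt=np.array([0,0,-1.]);T=np.c_[xt,np.cross(zt,xt),zt]
        best.append(Ro.from_matrix(R.T@T).as_rotvec())
    best.sort(key=lambda w:np.linalg.norm(w))
    print("tcp",np.round(p,1),"jawyaw %.3f"%np.arctan2(R[1,2],R[0,2]),"q1 %.2f q6 %.2f"%(o["joint_positions"][0],o["joint_positions"][5]),"w",round(o["grip_width"],1),"F",np.round(o["contact_force"],1),"t",round(o["time"],2))
    print("t(cm)",np.round(d,2),"w near",np.round(best[0],3),"far",np.round(best[1],3))
if __name__=="__main__": plan(*[float(eval(a)) for a in sys.argv[1:5]])
E
python3 go.py 425 135 120 1.508
```

```text
tcp [172.  496.  226.7] jawyaw 1.237 q1 1.09 q6 -0.15 w 91.4 F [-0.2  0.4  0.4] t 0.45
t(cm) [ 10.67 -35.73 -25.82] w near [-0.271 -0.    -0.   ] far [ 2.871 -0.     0.   ]
```

```bash
python3 -m creep '[{"tx":5,"ty":-35.7,"tz":-25.8,"wx":-0.271,"gripper":-1},{"tx":5,"ty":-35.7,"tz":-25.8,"wx":-0.271,"gripper":-1},{"tx":5,"ty":-35.7,"tz":-25.8,"wx":-0.271,"gripper":-1},{"tx":5,"ty":-35.7,"tz":-25.8,"wx":-0.271,"gripper":-1},{"tx":5,"ty":-35.7,"tz":-25.8,"wx":-0.271,"gripper":-1},{"tx":5,"ty":-35.7,"tz":-25.8,"wx":-0.271,"gripper":-1},{"tx":5,"ty":-35.7,"tz":-25.8,"wx":-0.271,"gripper":-1},{"tx":5,"ty":-35.7,"tz":-25.8,"wx":-0.271,"gripper":-1}]'; python3 go.py 425 135 70 1.508
```

```text
tcp [172.  496.  226.7] jawyaw 1.237 q1 1.09 q6 -0.15 w 91.4 F [-0.2  0.4  0.4] t 0.45
t(cm) [ 15.67 -35.73 -25.82] w near [-0.271 -0.    -0.   ] far [ 2.871 -0.     0.   ]validation failed for argument at $[0]...
```

```bash
python3 -m creep '[{"tx":5.0,"ty":-35.7,"tz":-25.8,"wx":-0.271,"wy":0,"wz":0,"gripper":-1}]'; python3 go.py 425 135 70 1.508; python3 -m creep --help 2>&1 | head -20
```

```text
time: 0.53
tool_pos: [192.3, 468.3, 222.9]
tcp_rot: [0.202, 1.567, 1.555]
contact_force: [0.4, -1.4, 0.2]
grip_width: 91.9
tcp [192.3 468.3 222.9] jawyaw 1.353 q1 1.03 q6 -0.33 w 91.9 F [ 0.4 -1.4  0.2] t 0.53
t(cm) [ 15.15 -29.92 -27.58] w near [-0.155  0.004 -0.001] far [ 2.987e+00 -1.000e-03 -6.000e-03]
invalid input: not JSON, or not a number
```

```bash
python3 -m creep '[{"tx":7,"ty":-29.9,"tz":-27.6,"wx":-0.155,"wy":0,"wz":0,"gripper":-1},{"tx":7,"ty":-29.9,"tz":-27.6,"wx":-0.155,"wy":0,"wz":0,"gripper":-1},{"tx":7,"ty":-29.9,"tz":-27.6,"wx":-0.155,"wy":0,"wz":0,"gripper":-1},{"tx":7,"ty":-29.9,"tz":-27.6,"wx":-0.155,"wy":0,"wz":0,"gripper":-1},{"tx":10,"ty":-29.9,"tz":-27.6,"wx":-0.155,"wy":0,"wz":0,"gripper":-1},{"tx":10,"ty":-29.9,"tz":-27.6,"wx":-0.155,"wy":0,"wz":0,"gripper":-1},{"tx":12,"ty":-29.9,"tz":-27.6,"wx":-0.155,"wy":0,"wz":0,"gripper":-1},{"tx":12,"ty":-29.9,"tz":-27.6,"wx":-0.155,"wy":0,"wz":0,"gripper":-1}]'; python3 go.py 425 135 70 1.508
```

```text
time: 1.2
tool_pos: [376.1, 202.7, 139.4]
tcp_rot: [-1.134, 1.569, 0.373]
contact_force: [1.3, 0.1, 0.0]
grip_width: 91.7
tcp [376.1 202.7 139.4] jawyaw 1.507 q1 0.31 q6 -1.19 w 91.7 F [1.3 0.1 0. ] t 1.2
t(cm) [ 6.95 -5.3  -6.45] w near [-0.001  0.001  0.002] far [ 3.141e+00  3.000e-03 -1.000e-03]
```

```bash
python3 -m creep '[{"tx":6,"ty":-5.3,"tz":-6.45,"wx":0,"wy":0,"wz":0,"gripper":-1},{"tx":6,"ty":-5.3,"tz":-6.45,"wx":0,"wy":0,"wz":0,"gripper":-1},{"tx":6,"ty":-5.3,"tz":-6.45,"wx":0,"wy":0,"wz":0,"gripper":-1},{"tx":6,"ty":-5.3,"tz":-6.45,"wx":0,"wy":0,"wz":0,"gripper":-1},{"tx":6,"ty":-5.3,"tz":-6.45,"wx":0,"wy":0,"wz":0,"gripper":-1}]'; python3 go.py 425 135 5 1.508
```

```text
time: 1.62
tool_pos: [423.7, 136.0, 79.1]
tcp_rot: [1.6, 1.569, 3.104]
contact_force: [-0.6, 0.5, -0.1]
grip_width: 91.9
tcp [423.7 136.   79.1] jawyaw 1.505 q1 0.14 q6 -1.37 w 91.9 F [-0.6  0.5 -0.1] t 1.62
t(cm) [ 7.41 -0.15 -0.09] w near [-0.003 -0.    -0.002] far [ 3.139e+00 -3.000e-03  0.000e+00]
```

```bash
python3 - <<'E'
from h import *
cv2.imwrite("pics/a1.png",capture("scene")["frame"][100:350,200:600,::-1].repeat(2,0).repeat(2,1))
E
```

```text
(no output)
```

View pics/a1.png

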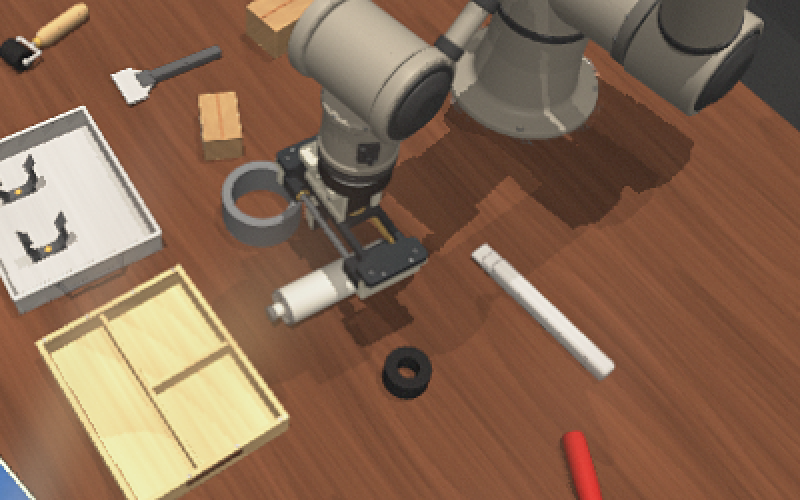

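The gripper straddles the cartridge, centred at about (355,290) in the crop, and the big roll is clear. I'll descend and close.

```bash
python3 -m creep '[{"tx":4,"ty":-0.15,"tz":-0.1,"wx":0,"wy":0,"wz":0,"gripper":-1},{"tx":6.5,"ty":-0.15,"tz":-0.1,"wx":0,"wy":0,"wz":0,"gripper":-1},{"tx":7.4,"ty":-0.15,"tz":-0.1,"wx":0,"wy":0,"wz":0,"gripper":-1},{"tx":7.4,"ty":-0.15,"tz":-0.1,"wx":0,"wy":0,"wz":0,"gripper":-0.5},{"tx":7.4,"ty":-0.15,"tz":-0.1,"wx":0,"wy":0,"wz":0,"gripper":0},{"tx":7.4,"ty":-0.15,"tz":-0.1,"wx":0,"wy":0,"wz":0,"gripper":0.5},{"tx":7.4,"ty":-0.15,"tz":-0.1,"wx":0,"wy":0,"wz":0,"gripper":0.5},{"tx":7.4,"ty":-0.15,"tz":-0.1,"wx":0,"wy":0,"wz":0,"gripper":0.5}]'; python3 -m creep '[{"tx":0,"ty":0,"tz":0,"wx":0,"wy":0,"wz":0,"gripper":0.5},{"tx":0,"ty":0,"tz":0,"wx":0,"wy":0,"wz":0,"gripper":0.5},{"tx":0,"ty":0,"tz":0,"wx":0,"wy":0,"wz":0,"gripper":0.5}]'; python3 go.py 425 135 5 1.508
```

```text
time: 2.33
tool_pos: [426.0, 135.8, 6.7]
tcp_rot: [-1.335, 1.568, 0.172]
contact_force: [0.4, -0.4, 0.3]
grip_width: 63.2
time: 2.58
tool_pos: [425.4, 135.4, 5.8]
tcp_rot: [-1.399, 1.57, 0.109]
contact_force: [0.0, -1.0, -0.0]
grip_width: 43.2
tcp [425.4 135.4   5.8] jawyaw 1.507 q1 0.14 q6 -1.37 w 43.2 F [ 0. -1. -0.] t 2.58
t(cm) [ 0.08  0.04 -0.04] w near [-0.001  0.     0.001] far [ 3.141e+00  1.000e-03 -0.000e+00]
```

```bash
python3 -m creep '[{"tx":-4,"ty":0,"tz":0,"wx":0,"wy":0,"wz":0,"gripper":0.5},{"tx":-8,"ty":0,"tz":0,"wx":0,"wy":0,"wz":0,"gripper":0.5},{"tx":-12,"ty":0,"tz":0,"wx":0.1,"wy":0,"wz":0,"gripper":0.5},{"tx":-12,"ty":0,"tz":0,"wx":0.2,"wy":0,"wz":0,"gripper":0.5}]'; python3 go.py 689 -150 125 -0.05
```

```text
time: 2.92
tool_pos: [428.8, 136.0, 131.7]
tcp_rot: [-1.154, 1.56, 0.149]
contact_force: [2.6, -0.2, -3.5]
grip_width: 43.4
tcp [428.8 136.  131.7] jawyaw 1.303 q1 0.14 q6 -1.17 w 43.4 F [ 2.6 -0.2 -3.5] t 2.92
t(cm) [  0.91 -32.65 -20.7 ] w near [1.353 0.011 0.006] far [-1.789 -0.006  0.011]
```

```bash
python3 -m creep '[{"tx":0.5,"ty":-4,"tz":-2.6,"wx":0.12,"wy":0,"wz":0,"gripper":0.5},{"tx":0.5,"ty":-8,"tz":-5,"wx":0.24,"wy":0,"wz":0,"gripper":0.5},{"tx":0.5,"ty":-11.5,"tz":-7.4,"wx":0.36,"wy":0,"wz":0,"gripper":0.5},{"tx":0.5,"ty":-15,"tz":-9.6,"wx":0.48,"wy":0,"wz":0,"gripper":0.5},{"tx":0.5,"ty":-18.5,"tz":-11.8,"wx":0.6,"wy":0,"wz":0,"gripper":0.5},{"tx":0.5,"ty":-22,"tz":-14,"wx":0.72,"wy":0,"wz":0,"gripper":0.5},{"tx":0.5,"ty":-25.5,"tz":-16.2,"wx":0.84,"wy":0,"wz":0,"gripper":0.5},{"tx":0.5,"ty":-28,"tz":-18,"wx":0.96,"wy":0,"wz":0,"gripper":0.5}]'; python3 go.py 689 -150 125 -0.05
```

```text
time: 3.58
tool_pos: [649.2, -112.7, 119.5]
tcp_rot: [2.338, 1.569, 2.679]
contact_force: [0.9, -0.5, -3.1]
grip_width: 43.2
tcp [ 649.2 -112.7  119.5] jawyaw 0.341 q1 -0.29 q6 -0.63 w 43.2 F [ 0.9 -0.5 -3.1] t 3.58
t(cm) [-0.56 -4.84  2.5 ] w near [ 0.391 -0.002 -0.001] far [-2.75e+00  2.00e-03 -2.00e-03]
```

```bash
python3 -m creep '[{"tx":0,"ty":-2,"tz":-1,"wx":0.12,"wy":0,"wz":0,"gripper":0.5},{"tx":0,"ty":-3.5,"tz":-1.8,"wx":0.24,"wy":0,"wz":0,"gripper":0.5},{"tx":0,"ty":-4.8,"tz":-2.5,"wx":0.36,"wy":0,"wz":0,"gripper":0.5},{"tx":0,"ty":-4.8,"tz":-2.5,"wx":0.39,"wy":0,"wz":0,"gripper":0.5},{"tx":0,"ty":-4.8,"tz":-2.5,"wx":0.39,"wy":0,"wz":0,"gripper":0.5},{"tx":0,"ty":-4.8,"tz":-2.5,"wx":0.39,"wy":0,"wz":0,"gripper":0.5}]'; python3 go.py 689 -150 80 -0.05
```

```text
time: 4.08
tool_pos: [641.0, -164.8, 119.6]
tcp_rot: [2.647, 1.569, 2.605]
contact_force: [-0.7, -0.2, -3.0]
grip_width: 43.2
tcp [ 641.  -164.8  119.6] jawyaw -0.042 q1 -0.37 q6 -0.33 w 43.2 F [-0.7 -0.2 -3. ] t 4.08
t(cm) [3.96 1.67 4.74] w near [ 0.008 -0.002 -0.001] far [-3.133e+00  1.000e-03 -3.000e-03]
```

```bash
python3 -m creep '[{"tx":0,"ty":1.7,"tz":4.0,"wx":0.008,"wy":0,"wz":0,"gripper":0.5},{"tx":0,"ty":1.7,"tz":4.74,"wx":0.008,"wy":0,"wz":0,"gripper":0.5},{"tx":0.5,"ty":1.7,"tz":4.74,"wx":0.008,"wy":0,"wz":0,"gripper":0.5},{"tx":2,"ty":1.7,"tz":4.74,"wx":0.008,"wy":0,"wz":0,"gripper":0.5},{"tx":3,"ty":1.7,"tz":4.74,"wx":0.008,"wy":0,"wz":0,"gripper":0.5},{"tx":3,"ty":1.7,"tz":4.74,"wx":0.008,"wy":0,"wz":0,"gripper":0.5}]'; python3 go.py 689 -150 60 -0.05; python3 - <<'E'
from h import *
c=capture("scene");cv2.imwrite("pics/a2.png",cv2.resize(c["frame"][120:280,150:350,::-1],None,fx=4,fy=3.7))
c=capture("top");cv2.imwrite("pics/a2t.png",cv2.resize(c["frame"][80:200,290:450,::-1],None,fx=5,fy=5))
E
```

```text
time: 4.58
tool_pos: [687.3, -149.0, 87.0]
tcp_rot: [2.876, 1.564, 2.827]
contact_force: [-1.2, 0.6, -3.9]
grip_width: 43.2
tcp [ 687.3 -149.    87. ] jawyaw -0.050 q1 -0.32 q6 -0.27 w 43.2 F [-1.2  0.6 -3.9] t 4.58
t(cm) [ 2.7  -0.09  0.2 ] w near [ 0.    -0.006 -0.002] far [-3.141e+00  3.000e-03 -1.000e-02]
```

View pics/a2.png

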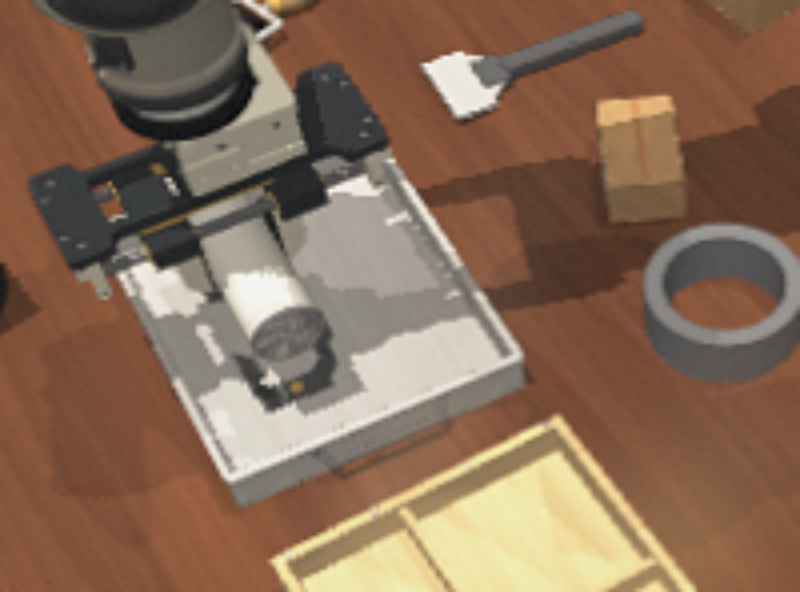

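View pics/a2t.png

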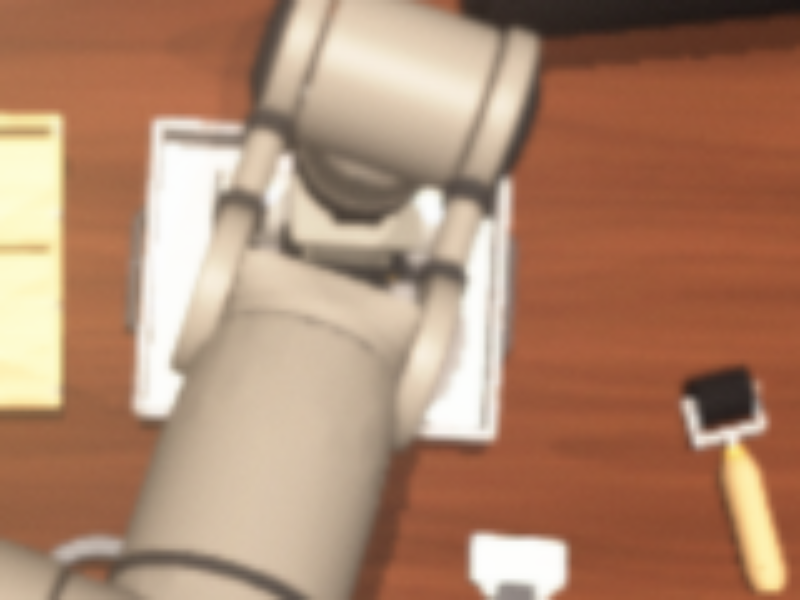

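```bash
python3 -m creep '[{"tx":0,"ty":-0.09,"tz":0.2,"wx":0,"wy":-0.003,"wz":-0.002,"gripper":0.5},{"tx":0.9,"ty":-0.09,"tz":0.2,"wx":0,"wy":0,"wz":0,"gripper":0.5},{"tx":1.8,"ty":-0.09,"tz":0.2,"wx":0,"wy":0,"wz":0,"gripper":0.5},{"tx":1.8,"ty":-0.09,"tz":0.2,"wx":0,"wy":0,"wz":0,"gripper":0.5}]'; python3 go.py 689 -150 11.8 -0.05
```

```text
time: 5.02
tool_pos: [690.3, -150.7, 70.0]
tcp_rot: [2.849, 1.567, 2.798]
contact_force: [-1.1, -0.8, -4.2]
grip_width: 43.3
tcp [ 690.3 -150.7   70. ] jawyaw -0.051 q1 -0.32 q6 -0.27 w 43.3 F [-1.1 -0.8 -4.2] t 5.02
t(cm) [ 5.82  0.05 -0.11] w near [-0.001 -0.004 -0.001] far [ 3.141e+00 -2.000e-03  6.000e-03]
```

```bash
python3 -m creep '[{"tx":0.6,"ty":0.05,"tz":-0.11,"wx":0,"wy":0,"wz":0,"gripper":0.5},{"tx":1.2,"ty":0.05,"tz":-0.11,"wx":0,"wy":0,"wz":0,"gripper":0.5},{"tx":1.8,"ty":0.05,"tz":-0.11,"wx":0,"wy":0,"wz":0,"gripper":0.5},{"tx":2.4,"ty":0.05,"tz":-0.11,"wx":0,"wy":0,"wz":0,"gripper":0.5},{"tx":3.0,"ty":0.05,"tz":-0.11,"wx":0,"wy":0,"wz":0,"gripper":0.5},{"tx":3.3,"ty":0.05,"tz":-0.11,"wx":0,"wy":0,"wz":0,"gripper":0.5}]'; python3 go.py 689 -150 11.8 -0.05
```

```text
time: 5.52
tool_pos: [690.3, -150.6, 40.5]
tcp_rot: [-1.845, 1.57, -1.896]
contact_force: [-7.6, 1.7, 13.0]
grip_width: 43.3
tcp [ 690.3 -150.6   40.5] jawyaw -0.051 q1 -0.32 q6 -0.27 w 43.3 F [-7.6  1.7 13. ] t 5.52
t(cm) [ 2.87  0.06 -0.13] w near [-0.001 -0.     0.   ] far [3.141e+00 1.000e-03 0.000e+00]
```

```bash
python3 -m creep '[{"tx":0.3,"ty":0,"tz":0,"wx":0,"wy":0,"wz":0,"gripper":0.5},{"tx":0.6,"ty":0,"tz":0,"wx":0,"wy":0,"wz":0,"gripper":0.5},{"tx":0.9,"ty":0,"tz":0,"wx":0,"wy":0,"wz":0,"gripper":0.5},{"tx":1.2,"ty":0,"tz":0,"wx":0,"wy":0,"wz":0,"gripper":0.5},{"tx":1.5,"ty":0,"tz":0,"wx":0,"wy":0,"wz":0,"gripper":0.5}]'; python3 go.py 689 -150 11.8 -0.05
```

```text
time: 5.93
tool_pos: [691.4, -151.1, 27.9]
tcp_rot: [-0.421, 1.567, -0.472]
contact_force: [-5.9, 0.4, 10.1]
grip_width: 43.6
tcp [ 691.4 -151.1   27.9] jawyaw -0.051 q1 -0.32 q6 -0.27 w 43.6 F [-5.9  0.4 10.1] t 5.93
t(cm) [ 1.61  0.1  -0.25] w near [-0.001  0.004  0.002] far [ 3.141e+00  2.000e-03 -6.000e-03]
```

```bash
python3 -m creep '[{"tx":0.3,"ty":0.05,"tz":-0.15,"wx":0,"wy":0,"wz":0,"gripper":0.5},{"tx":0.7,"ty":0.1,"tz":-0.3,"wx":0,"wy":0,"wz":0,"gripper":0.5},{"tx":1.1,"ty":0.1,"tz":-0.3,"wx":0,"wy":0,"wz":0,"gripper":0.5},{"tx":1.5,"ty":0.1,"tz":-0.3,"wx":0,"wy":0,"wz":0,"gripper":0.5},{"tx":1.7,"ty":0.1,"tz":-0.3,"wx":0,"wy":0,"wz":0,"gripper":0.5},{"tx":1.7,"ty":0.1,"tz":-0.3,"wx":0,"wy":0,"wz":0,"gripper":0.5}]'; python3 go.py 689 -150 11.8 -0.05
```

```text
time: 6.43
tool_pos: [688.1, -149.4, 11.4]
tcp_rot: [-0.404, 1.569, -0.454]
contact_force: [-9.6, 1.1, 24.0]
grip_width: 43.1
tcp [ 688.1 -149.4   11.4] jawyaw -0.050 q1 -0.32 q6 -0.27 w 43.1 F [-9.6  1.1 24. ] t 6.43
t(cm) [-0.04 -0.05  0.09] w near [-0.     0.002  0.001] far [ 3.141e+00  1.000e-03 -3.000e-03]
```

```bash
python3 -m creep '[{"tx":0.05,"ty":0,"tz":-0.1,"wx":0,"wy":0,"wz":0,"gripper":0.5},{"tx":0.1,"ty":0,"tz":-0.15,"wx":0,"wy":0,"wz":0,"gripper":0.5},{"tx":0.1,"ty":0,"tz":-0.15,"wx":0,"wy":0,"wz":0,"gripper":0.5}]'; python3 go.py 689 -150 11.8 -0.05;  python3 - <<'E'
from h import *
c=capture("scene");cv2.imwrite("pics/a3.png",cv2.resize(c["frame"][120:280,150:350,::-1],None,fx=4,fy=3.7,interpolation=2))
E
```

```text
time: 6.68
tool_pos: [688.1, -149.4, 11.4]
tcp_rot: [-0.225, 1.565, -0.275]
contact_force: [-6.5, 2.6, 23.9]
grip_width: 43.4
tcp [ 688.1 -149.4   11.4] jawyaw -0.050 q1 -0.32 q6 -0.27 w 43.4 F [-6.5  2.6 23.9] t 6.68
t(cm) [-0.04 -0.05  0.1 ] w near [-0.     0.006  0.001] far [ 3.141e+00  2.000e-03 -9.000e-03]
```

View pics/a3.png

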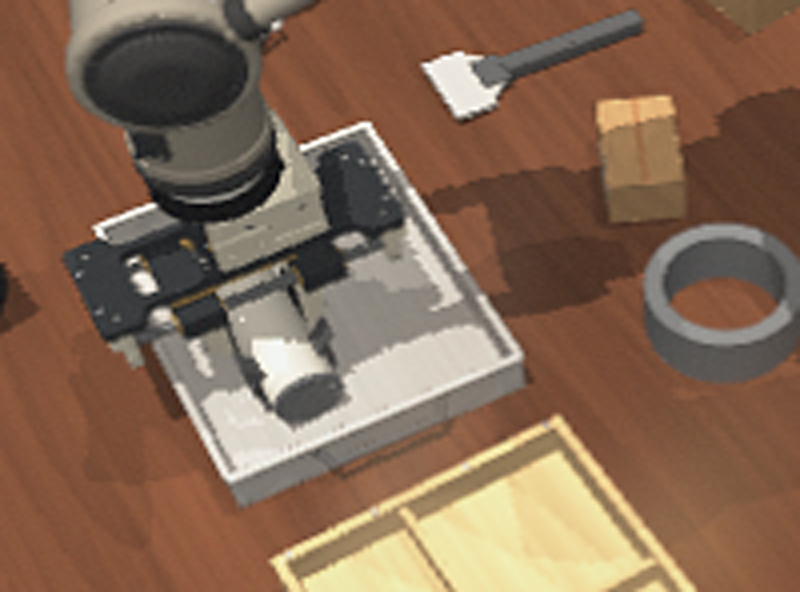

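The barrel is down in the clips and TCP height matches home (11.4, expected 11.8). I'll release with a partial opening and rise.

```bash
python3 -m creep '[{"tx":0,"ty":0,"tz":0,"wx":0,"wy":0,"wz":0,"gripper":-0.25},{"tx":0,"ty":0,"tz":0,"wx":0,"wy":0,"wz":0,"gripper":-0.25},{"tx":0,"ty":0,"tz":0,"wx":0,"wy":0,"wz":0,"gripper":-0.25},{"tx":0,"ty":0,"tz":0,"wx":0,"wy":0,"wz":0,"gripper":-0.25},{"tx":-2,"ty":0,"tz":0,"wx":0,"wy":0,"wz":0,"gripper":-0.25},{"tx":-5,"ty":0,"tz":0,"wx":0,"wy":0,"wz":0,"gripper":-0.25},{"tx":-9,"ty":0,"tz":0,"wx":0,"wy":0,"wz":0,"gripper":-0.25},{"tx":-13,"ty":0,"tz":0,"wx":0,"wy":0,"wz":0,"gripper":-0.25}]'; python3 go.py 546 438 120 1.46
```

```text
time: 7.4
tool_pos: [685.2, -148.9, 136.0]
tcp_rot: [2.826, 1.567, 2.775]
contact_force: [0.9, -0.4, 0.5]
grip_width: 57.3
tcp [ 685.2 -148.9  136. ] jawyaw -0.051 q1 -0.32 q6 -0.27 w 57.3 F [ 0.9 -0.4  0.5] t 7.4
t(cm) [  1.73  57.9  -16.87] w near [-1.511 -0.002 -0.004] far [ 1.631 -0.004  0.002]
```

```bash
python3 -m creep '[{"tx":0,"ty":4,"tz":-1.2,"wx":-0.12,"wy":0,"wz":0,"gripper":-0.25},{"tx":0,"ty":8,"tz":-2.4,"wx":-0.24,"wy":0,"wz":0,"gripper":-0.25},{"tx":0,"ty":12,"tz":-3.5,"wx":-0.36,"wy":0,"wz":0,"gripper":-0.25},{"tx":0,"ty":16,"tz":-4.7,"wx":-0.48,"wy":0,"wz":0,"gripper":-0.25},{"tx":0,"ty":20,"tz":-5.9,"wx":-0.6,"wy":0,"wz":0,"gripper":-0.25},{"tx":0,"ty":24,"tz":-7,"wx":-0.72,"wy":0,"wz":0,"gripper":-0.25},{"tx":0,"ty":28,"tz":-8.2,"wx":-0.84,"wy":0,"wz":0,"gripper":-0.25},{"tx":0,"ty":32,"tz":-9.3,"wx":-0.96,"wy":0,"wz":0,"gripper":-0.25}]'; python3 go.py 547 438 60 1.462;  python3 - <<'E'
from h import *
c=capture("scene");cv2.imwrite("pics/a4.png",cv2.resize(c["frame"][140:260,160:300,::-1],None,fx=5,fy=5,interpolation=2))
P=cloud(c)[140:260,160:300].reshape(-1,3)
m=(P[:,2]>30)&(P[:,2]<70)&(abs(P[:,1]+150)<105)&(abs(P[:,0]-689)<45)
q=P[m];
for y in range(-250,-60,15):
    s=q[abs(q[:,1]-y)<7.5]
    if len(s)>3: print(y,len(s),np.round(np.percentile(s[:,2],90),1),np.round(s[s[:,2]>45][:,0].mean(),1))
E
```

```text
time: 8.07
tool_pos: [608.4, 177.0, 135.9]
tcp_rot: [2.254, 1.57, -3.114]
contact_force: [1.0, 0.1, 0.3]
grip_width: 57.7
tcp [608.4 177.  135.9] jawyaw 0.915 q1 0.16 q6 -0.75 w 57.7 F [1.  0.1 0.3] t 8.07
t(cm) [ 7.6  20.78 16.95] w near [-0.547 -0.    -0.001] far [ 2.595e+00 -1.000e-03  0.000e+00]
-235 12 39.1 nan
-220 55 50.1 685.1
-205 103 56.4 686.9
-190 126 52.7 685.5
-175 80 50.1 686.8
-160 80 50.7 688.1
-145 85 49.9 689.1
-130 90 50.8 690.5
-115 89 49.7 691.6
-100 147 55.6 691.8
-85 103 50.9 689.8
-70 96 49.1 692.8<stdin>:8: RuntimeWarning: Mean of empty slice.
  ret = ret.dtype.type(ret / rcount)
```

View pics/a4.png

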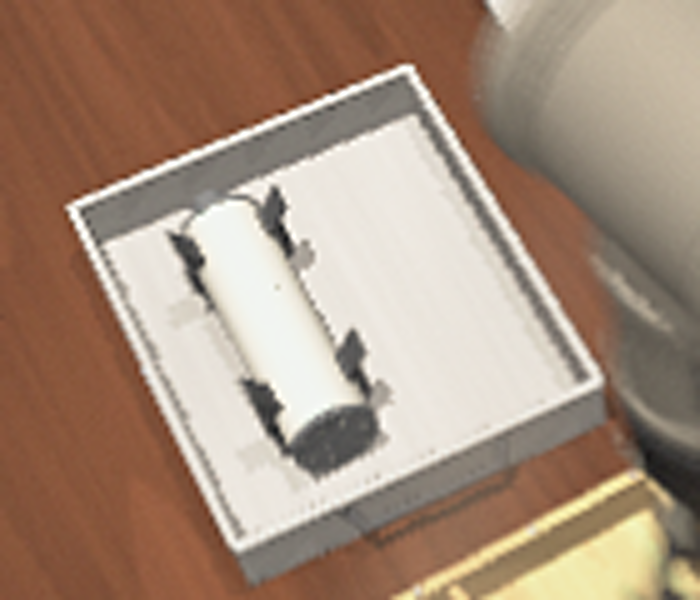

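The cartridge sits in both clips, at crop (225,250) and (310,400). The barrel top is at 50 mm along its whole length, which matches fully home. Next is the chisel.

```bash
python3 -m creep '[{"tx":0.5,"ty":3.2,"tz":2.6,"wx":-0.11,"wy":0,"wz":0,"gripper":-0.3},{"tx":1.0,"ty":6.4,"tz":5.2,"wx":-0.22,"wy":0,"wz":0,"gripper":-0.3},{"tx":2,"ty":9.6,"tz":7.8,"wx":-0.33,"wy":0,"wz":0,"gripper":-0.3},{"tx":3,"ty":12.8,"tz":10.4,"wx":-0.44,"wy":0,"wz":0,"gripper":-0.3},{"tx":4,"ty":16,"tz":13,"wx":-0.547,"wy":0,"wz":0,"gripper":-0.3},{"tx":5,"ty":19,"tz":15.5,"wx":-0.547,"wy":0,"wz":0,"gripper":-0.3},{"tx":6,"ty":20.8,"tz":16.95,"wx":-0.547,"wy":0,"wz":0,"gripper":-0.3},{"tx":6,"ty":20.8,"tz":16.95,"wx":-0.547,"wy":0,"wz":0,"gripper":-0.3}]'; python3 go.py 547 438 3 1.462
```

```text
time: 8.78
tool_pos: [545.8, 441.1, 72.9]
tcp_rot: [1.861, 1.566, -2.961]
contact_force: [0.0, -0.7, -0.2]
grip_width: 59.8
tcp [545.8 441.1  72.9] jawyaw 1.461 q1 0.57 q6 -0.89 w 59.8 F [ 0.  -0.7 -0.2] t 8.78
t(cm) [ 6.99 -0.19 -0.28] w near [-0.001 -0.001 -0.004] far [ 3.141e+00 -7.000e-03  2.000e-03]
```

```bash
python3 -m creep '[{"tx":3,"ty":-0.2,"tz":-0.3,"wx":0,"wy":0,"wz":0,"gripper":-0.3},{"tx":6,"ty":-0.2,"tz":-0.3,"wx":0,"wy":0,"wz":0,"gripper":-0.3},{"tx":6.9,"ty":-0.2,"tz":-0.3,"wx":0,"wy":0,"wz":0,"gripper":-0.3},{"tx":6.9,"ty":-0.2,"tz":-0.3,"wx":0,"wy":0,"wz":0,"gripper":0.3},{"tx":6.9,"ty":-0.2,"tz":-0.3,"wx":0,"wy":0,"wz":0,"gripper":1},{"tx":6.9,"ty":-0.2,"tz":-0.3,"wx":0,"wy":0,"wz":0,"gripper":1},{"tx":6.9,"ty":-0.2,"tz":-0.3,"wx":0,"wy":0,"wz":0,"gripper":1},{"tx":6.9,"ty":-0.2,"tz":-0.3,"wx":0,"wy":0,"wz":0,"gripper":1}]'; python3 -m creep '[{"tx":0,"ty":0,"tz":0,"wx":0,"wy":0,"wz":0,"gripper":1},{"tx":0,"ty":0,"tz":0,"wx":0,"wy":0,"wz":0,"gripper":1},{"tx":-3,"ty":0,"tz":0,"wx":0,"wy":0,"wz":0,"gripper":1},{"tx":-7,"ty":0,"tz":0,"wx":0,"wy":0,"wz":0,"gripper":1},{"tx":-11,"ty":0,"tz":0,"wx":0,"wy":0,"wz":0,"gripper":1},{"tx":-12,"ty":0,"tz":0,"wx":0.1,"wy":0,"wz":0,"gripper":1}]'; python3 go.py 611.5 -145.5 120 -0.05
```

```text
time: 9.45
tool_pos: [552.0, 433.9, 9.5]
tcp_rot: [-0.887, 1.568, 0.57]
contact_force: [-0.2, -0.0, 0.1]
grip_width: 30.9
time: 9.95
tool_pos: [553.4, 435.1, 135.3]
tcp_rot: [-0.802, 1.56, 0.555]
contact_force: [1.3, 1.1, -0.9]
grip_width: 15.6
tcp [553.4 435.1 135.3] jawyaw 1.357 q1 0.56 q6 -0.80 w 15.6 F [ 1.3  1.1 -0.9] t 9.95
t(cm) [  1.25 -17.99 -55.51] w near [1.407e+00 1.200e-02 1.000e-03] far [-1.735e+00 -1.000e-03  1.200e-02]
```

```bash
python3 -m creep '[{"tx":0,"ty":-1,"tz":-3,"wx":0.12,"wy":0,"wz":0,"gripper":1},{"tx":0,"ty":-2,"tz":-7,"wx":0.24,"wy":0,"wz":0,"gripper":1},{"tx":0,"ty":-3,"tz":-10,"wx":0.36,"wy":0,"wz":0,"gripper":1},{"tx":0,"ty":-3,"tz":-10,"wx":0.36,"wy":0,"wz":0,"gripper":1},{"tx":0,"ty":-3,"tz":-10,"wx":0.36,"wy":0,"wz":0,"gripper":1}]'; python3 go.py 611.5 -145.5 120 -0.05; python3 - <<'E'
from h import *
c=capture("scene");cv2.imwrite("pics/a5.png",c["frame"][:,:,::-1])
E
```

```text
time: 10.37
tool_pos: [559.4, 327.8, 127.8]
tcp_rot: [2.093, 1.57, 3.087]
contact_force: [-0.2, 0.5, -1.5]
grip_width: 15.3
tcp [559.4 327.8 127.8] jawyaw 0.994 q1 0.41 q6 -0.58 w 15.3 F [-0.2  0.5 -1.5] t 10.37
t(cm) [  0.77 -30.17 -36.83] w near [ 1.044 -0.    -0.   ] far [-2.097  0.    -0.   ]
```

View pics/a5.png

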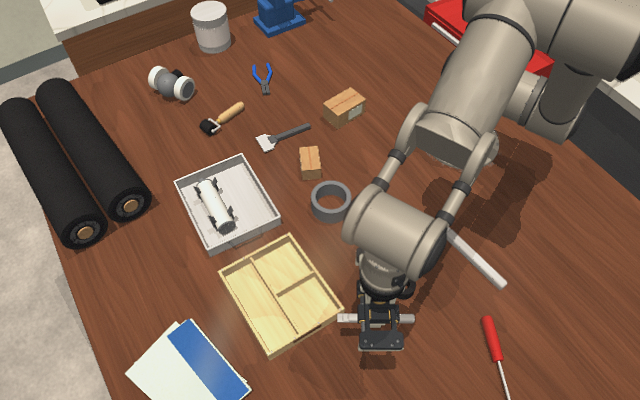

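```bash
python3 -m creep '[{"tx":0.2,"ty":-2.5,"tz":-3,"wx":0.12,"wy":0,"wz":0,"gripper":1},{"tx":0.2,"ty":-5,"tz":-6,"wx":0.24,"wy":0,"wz":0,"gripper":1},{"tx":0.2,"ty":-7.5,"tz":-9.2,"wx":0.36,"wy":0,"wz":0,"gripper":1},{"tx":0.2,"ty":-10,"tz":-12.3,"wx":0.48,"wy":0,"wz":0,"gripper":1},{"tx":0.2,"ty":-12.6,"tz":-15.4,"wx":0.6,"wy":0,"wz":0,"gripper":1},{"tx":0.2,"ty":-15.2,"tz":-18.5,"wx":0.72,"wy":0,"wz":0,"gripper":1},{"tx":0.2,"ty":-17.7,"tz":-21.6,"wx":0.84,"wy":0,"wz":0,"gripper":1},{"tx":0.2,"ty":-20.2,"tz":-24.7,"wx":0.94,"wy":0,"wz":0,"gripper":1}]'; python3 go.py 611 -151 120 -0.05
```

```text
time: 11.08
tool_pos: [594.9, 11.9, 125.5]
tcp_rot: [0.756, 1.57, 0.81]
contact_force: [0.5, -0.1, -1.9]
grip_width: 15.6
tcp [594.9  11.9 125.5] jawyaw 0.054 q1 -0.11 q6 -0.16 w 15.6 F [ 0.5 -0.1 -1.9] t 11.08
t(cm) [  0.54 -16.36   0.74] w near [ 0.104  0.    -0.   ] far [-3.038e+00  1.000e-03  1.000e-03]
```

```bash
python3 -m creep '[{"tx":0.5,"ty":-4,"tz":0.2,"wx":0.1,"wy":0,"wz":0,"gripper":1},{"tx":0.5,"ty":-8,"tz":0.4,"wx":0.1,"wy":0,"wz":0,"gripper":1},{"tx":0.5,"ty":-12,"tz":0.7,"wx":0.1,"wy":0,"wz":0,"gripper":1},{"tx":0.5,"ty":-14,"tz":0.7,"wx":0.1,"wy":0,"wz":0,"gripper":1},{"tx":0.5,"ty":-15.4,"tz":0.7,"wx":0.1,"wy":0,"wz":0,"gripper":1},{"tx":2,"ty":-15.4,"tz":0.7,"wx":0.1,"wy":0,"wz":0,"gripper":1},{"tx":4,"ty":-15.4,"tz":0.7,"wx":0.1,"wy":0,"wz":0,"gripper":1},{"tx":4,"ty":-15.4,"tz":0.7,"wx":0.1,"wy":0,"wz":0,"gripper":1}]'; python3 -m creep '[{"tx":0,"ty":0,"tz":0,"wx":0,"wy":0,"wz":0,"gripper":1},{"tx":0,"ty":0,"tz":0,"wx":0,"wy":0,"wz":0,"gripper":1}]';python3 go.py 611 -151 12.5 -0.05; python3 - <<'E'
from h import *
c=capture("scene");cv2.imwrite("pics/a6.png",cv2.resize(c["frame"][120:280,150:350,::-1],None,fx=4,fy=3.7,interpolation=2))
E
```

```text
time: 11.75
tool_pos: [608.3, -139.0, 81.7]
tcp_rot: [2.747, 1.564, 2.705]
contact_force: [-0.3, 0.8, -2.9]
grip_width: 15.4
time: 11.92
tool_pos: [610.8, -140.0, 86.2]
tcp_rot: [0.069, 1.57, 0.027]
contact_force: [0.7, -0.5, -0.9]
grip_width: 15.3
tcp [ 610.8 -140.    86.2] jawyaw -0.042 q1 -0.35 q6 -0.31 w 15.3 F [ 0.7 -0.5 -0.9] t 11.92
t(cm) [ 7.37 -1.1   0.06] w near [ 0.008  0.001 -0.   ] far [-3.133e+00  0.000e+00  1.000e-03]
```

View pics/a6.png

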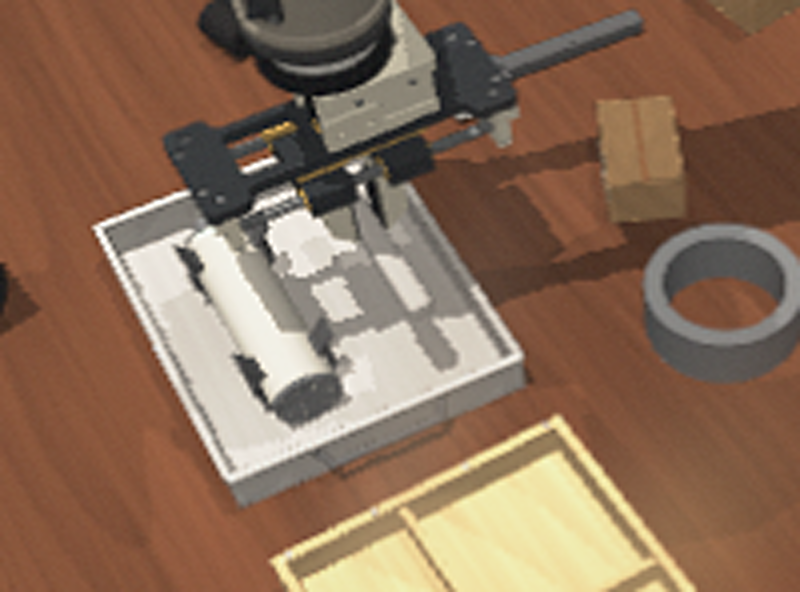

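```bash
python3 -m creep '[{"tx":2.5,"ty":-0.6,"tz":0.06,"wx":0.008,"wy":0,"wz":0,"gripper":1},{"tx":5,"ty":-1.1,"tz":0.06,"wx":0.008,"wy":0,"wz":0,"gripper":1},{"tx":6.5,"ty":-1.1,"tz":0.06,"wx":0.008,"wy":0,"wz":0,"gripper":1},{"tx":7.1,"ty":-1.1,"tz":0.06,"wx":0.008,"wy":0,"wz":0,"gripper":1},{"tx":7.3,"ty":-1.1,"tz":0.06,"wx":0.008,"wy":0,"wz":0,"gripper":1},{"tx":7.3,"ty":-1.1,"tz":0.06,"wx":0.008,"wy":0,"wz":0,"gripper":1},{"tx":7.3,"ty":-1.1,"tz":0.06,"wx":0.008,"wy":0,"wz":0,"gripper":1}]';python3 go.py 611 -151 12.5 -0.05
```

```text
time: 12.55
tool_pos: [611.2, -152.2, 14.0]
tcp_rot: [-0.261, 1.568, -0.312]
contact_force: [0.4, -0.0, -1.8]
grip_width: 15.4
tcp [ 611.2 -152.2   14. ] jawyaw -0.051 q1 -0.37 q6 -0.31 w 15.4 F [ 0.4 -0.  -1.8] t 12.55
t(cm) [ 0.15  0.12 -0.03] w near [-0.001  0.003  0.001] far [ 3.14e+00  1.00e-03 -4.00e-03]
```

```bash
python3 -m creep '[{"tx":0.2,"ty":0,"tz":0,"wx":0,"wy":0,"wz":0,"gripper":1},{"tx":0.2,"ty":0,"tz":0,"wx":0,"wy":0,"wz":0,"gripper":1},{"tx":0.2,"ty":0,"tz":0,"wx":0,"wy":0,"wz":0,"gripper":1}]';python3 go.py 611 -151 12.5 -0.05
```

```text
time: 12.8
tool_pos: [611.5, -152.3, 12.8]
tcp_rot: [-0.236, 1.567, -0.287]
contact_force: [-1.9, 0.5, 5.1]
grip_width: 15.8
tcp [ 611.5 -152.3   12.8] jawyaw -0.051 q1 -0.37 q6 -0.31 w 15.8 F [-1.9  0.5  5.1] t 12.8
t(cm) [ 0.03  0.13 -0.06] w near [-0.001  0.004  0.001] far [ 3.14e+00  1.00e-03 -6.00e-03]
```

```bash
python3 -m creep '[{"tx":0,"ty":0,"tz":0,"wx":0,"wy":0,"wz":0,"gripper":0.25},{"tx":0,"ty":0,"tz":0,"wx":0,"wy":0,"wz":0,"gripper":0.25},{"tx":0,"ty":0,"tz":0,"wx":0,"wy":0,"wz":0,"gripper":0.25},{"tx":-1,"ty":0,"tz":0,"wx":0,"wy":0,"wz":0,"gripper":0.25},{"tx":-3,"ty":0,"tz":0,"wx":0,"wy":0,"wz":0,"gripper":0.2},{"tx":-7,"ty":0,"tz":0,"wx":0,"wy":0,"wz":0,"gripper":0.2},{"tx":-11,"ty":0,"tz":0,"wx":0,"wy":0,"wz":0,"gripper":0},{"tx":-11,"ty":0,"tz":0,"wx":0,"wy":0,"wz":0,"gripper":-0.2}]';python3 go.py 526 -430 120 -1.332
```

```text
time: 13.47
tool_pos: [614.4, -153.6, 129.9]
tcp_rot: [-0.303, 1.556, -0.354]
contact_force: [1.9, 0.4, 1.4]
grip_width: 45.8
tcp [ 614.4 -153.6  129.9] jawyaw -0.052 q1 -0.37 q6 -0.31 w 45.8 F [1.9 0.4 1.4] t 13.47
t(cm) [  1.01 -28.05  -7.42] w near [ 1.28   0.015 -0.005] far [-1.861  0.006  0.016]
```

```bash
python3 -m creep '[{"tx":0.5,"ty":-4,"tz":-1,"wx":0.12,"wy":0,"wz":0,"gripper":-0.3},{"tx":0.5,"ty":-8,"tz":-2,"wx":0.24,"wy":0,"wz":0,"gripper":-0.3},{"tx":0.5,"ty":-12,"tz":-3,"wx":0.36,"wy":0,"wz":0,"gripper":-0.3},{"tx":0.5,"ty":-16,"tz":-4,"wx":0.48,"wy":0,"wz":0,"gripper":-0.3},{"tx":0.5,"ty":-19,"tz":-5,"wx":0.6,"wy":0,"wz":0,"gripper":-0.3},{"tx":0.5,"ty":-22,"tz":-6,"wx":0.72,"wy":0,"wz":0,"gripper":-0.3},{"tx":0.5,"ty":-25,"tz":-7,"wx":0.84,"wy":0,"wz":0,"gripper":-0.3},{"tx":0.5,"ty":-28,"tz":-7.5,"wx":0.96,"wy":0,"wz":0,"gripper":-0.3}]';python3 go.py 526 -430 120 -1.332; python3 - <<'E'
from h import *
c=capture("scene");cv2.imwrite("pics/a7.png",cv2.resize(c["frame"][130:270,160:300,::-1],None,fx=4,fy=4,interpolation=2))
E
```

```text
time: 14.13
tool_pos: [519.5, -429.5, 116.2]
tcp_rot: [-0.157, 1.571, -1.175]
contact_force: [1.4, -0.9, 0.3]
grip_width: 59.4
tcp [ 519.5 -429.5  116.2] jawyaw -1.018 q1 -0.80 q6 0.21 w 59.4 F [ 1.4 -0.9  0.3] t 14.13
t(cm) [-0.38  0.53  0.38] w near [0.314 0.    0.   ] far [-2.828 -0.     0.   ]
```

View pics/a7.png

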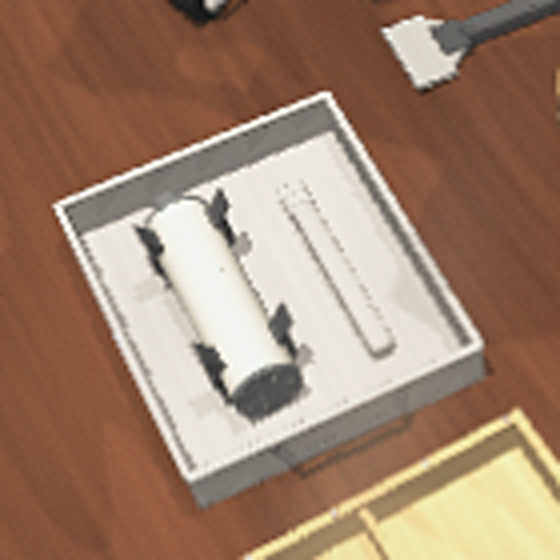

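```bash
python3 -m creep '[{"tx":0,"ty":0.5,"tz":0.4,"wx":0.12,"wy":0,"wz":0,"gripper":-0.3},{"tx":0,"ty":0.5,"tz":0.4,"wx":0.24,"wy":0,"wz":0,"gripper":-0.3},{"tx":1,"ty":0.5,"tz":0.4,"wx":0.31,"wy":0,"wz":0,"gripper":-0.3},{"tx":3.5,"ty":0.5,"tz":0.4,"wx":0.31,"wy":0,"wz":0,"gripper":-0.3},{"tx":5,"ty":0.5,"tz":0.4,"wx":0.31,"wy":0,"wz":0,"gripper":-0.3},{"tx":5,"ty":0.5,"tz":0.4,"wx":0.31,"wy":0,"wz":0,"gripper":-0.3},{"tx":5,"ty":0.5,"tz":0.4,"wx":0.31,"wy":0,"wz":0,"gripper":-0.3}]';python3 go.py 526.5 -430 6 -1.332; python3 - <<'E'
from h import *
c=capture("scene");cv2.imwrite("pics/a8.png",cv2.resize(c["frame"][50:200,130:320,::-1],None,fx=4,fy=4,interpolation=2))
E
```

```text
time: 14.77
tool_pos: [527.0, -428.2, 65.3]
tcp_rot: [-2.703, 1.569, 2.259]
contact_force: [0.4, -0.4, 1.8]
grip_width: 59.8
tcp [ 527.  -428.2   65.3] jawyaw -1.321 q1 -0.80 q6 0.53 w 59.8 F [ 0.4 -0.4  1.8] t 14.77
t(cm) [ 5.93 -0.09  0.17] w near [ 0.011 -0.001  0.001] far [-3.131e+00 -1.000e-03 -2.000e-03]
```

View pics/a8.png

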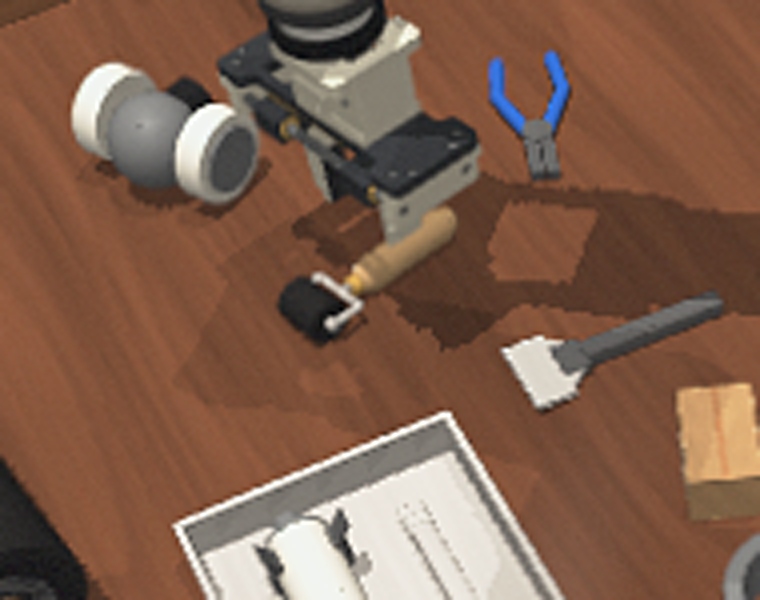

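The jaws straddle the handle at crop (400,240), and neighbouring items are clear.

```bash
python3 -m creep '[{"tx":2.5,"ty":-0.1,"tz":0.15,"wx":0.011,"wy":0,"wz":0,"gripper":-0.3},{"tx":5,"ty":-0.1,"tz":0.15,"wx":0.011,"wy":0,"wz":0,"gripper":-0.3},{"tx":6,"ty":-0.1,"tz":0.15,"wx":0.011,"wy":0,"wz":0,"gripper":-0.3},{"tx":6,"ty":-0.1,"tz":0.15,"wx":0.011,"wy":0,"wz":0,"gripper":0},{"tx":6,"ty":-0.1,"tz":0.15,"wx":0.011,"wy":0,"wz":0,"gripper":1},{"tx":6,"ty":-0.1,"tz":0.15,"wx":0.011,"wy":0,"wz":0,"gripper":1},{"tx":6,"ty":-0.1,"tz":0.15,"wx":0.011,"wy":0,"wz":0,"gripper":1},{"tx":6,"ty":-0.1,"tz":0.15,"wx":0.011,"wy":0,"wz":0,"gripper":1}]';python3 go.py 526.5 -430 6 -1.332;python3 -m creep '[{"tx":0,"ty":0,"tz":0,"wx":0,"wy":0,"wz":0,"gripper":1},{"tx":0,"ty":0,"tz":0,"wx":0,"wy":0,"wz":0,"gripper":1},{"tx":-3,"ty":0,"tz":0,"wx":0,"wy":0,"wz":0,"gripper":1},{"tx":-7,"ty":0,"tz":0,"wx":0,"wy":0,"wz":0,"gripper":1},{"tx":-11,"ty":0,"tz":0,"wx":0,"wy":0,"wz":0,"gripper":1},{"tx":-11,"ty":0,"tz":0,"wx":0,"wy":0,"wz":0,"gripper":1}]'; python3 go.py 720 134 120 0.01
```

```text
time: 15.48
tool_pos: [527.2, -430.9, 7.1]
tcp_rot: [0.573, 1.568, -0.76]
contact_force: [0.5, 0.1, 0.2]
grip_width: 31.1
tcp [ 527.2 -430.9    7.1] jawyaw -1.333 q1 -0.80 q6 0.53 w 31.1 F [0.5 0.1 0.2] t 15.48
t(cm) [ 0.11 -0.05 -0.11] w near [-0.001  0.002 -0.001] far [ 3.141e+00 -2.000e-03 -3.000e-03]
time: 15.98
tool_pos: [529.7, -433.4, 124.9]
tcp_rot: [0.546, 1.556, -0.786]
contact_force: [0.3, -2.1, 0.6]
grip_width: 25.0
tcp [ 529.7 -433.4  124.9] jawyaw -1.333 q1 -0.80 q6 0.53 w 25.0 F [ 0.3 -2.1  0.6] t 15.98
t(cm) [  0.09  31.88 -50.65] w near [-1.343  0.016  0.002] far [ 1.799  0.002 -0.017]
```

```bash
python3 -m creep '[{"tx":0,"ty":2.1,"tz":-3.3,"wx":-0.11,"wy":0,"wz":0,"gripper":1},{"tx":0,"ty":4.2,"tz":-6.6,"wx":-0.22,"wy":0,"wz":0,"gripper":1},{"tx":0,"ty":6.3,"tz":-10,"wx":-0.33,"wy":0,"wz":0,"gripper":1},{"tx":0,"ty":8.4,"tz":-13.3,"wx":-0.44,"wy":0,"wz":0,"gripper":1},{"tx":0,"ty":10.5,"tz":-16.7,"wx":-0.55,"wy":0,"wz":0,"gripper":1},{"tx":0,"ty":12.6,"tz":-20,"wx":-0.66,"wy":0,"wz":0,"gripper":1},{"tx":0,"ty":14.7,"tz":-23.3,"wx":-0.77,"wy":0,"wz":0,"gripper":1},{"tx":0,"ty":16.8,"tz":-26.7,"wx":-0.88,"wy":0,"wz":0,"gripper":1}]'; python3 go.py 720 131 120 0.01
```

```text
time: 16.65
tool_pos: [627.0, -129.4, 115.3]
tcp_rot: [-2.966, 1.571, 2.87]
contact_force: [1.2, 0.1, -1.6]
grip_width: 25.1
tcp [ 627.  -129.4  115.3] jawyaw -0.447 q1 -0.32 q6 0.12 w 25.1 F [ 1.2  0.1 -1.6] t 16.65
t(cm) [-0.47 27.5  -2.88] w near [-0.457 -0.    -0.   ] far [ 2.684 -0.     0.   ]
```

```bash
python3 -m creep '[{"tx":0,"ty":4,"tz":-0.4,"wx":-0.11,"wy":0,"wz":0,"gripper":1},{"tx":0,"ty":8,"tz":-0.8,"wx":-0.22,"wy":0,"wz":0,"gripper":1},{"tx":0,"ty":12,"tz":-1.2,"wx":-0.33,"wy":0,"wz":0,"gripper":1},{"tx":0,"ty":16,"tz":-1.6,"wx":-0.44,"wy":0,"wz":0,"gripper":1},{"tx":0,"ty":20,"tz":-2,"wx":-0.44,"wy":0,"wz":0,"gripper":1},{"tx":0,"ty":23.5,"tz":-2.5,"wx":-0.44,"wy":0,"wz":0,"gripper":1},{"tx":0,"ty":26,"tz":-2.8,"wx":-0.44,"wy":0,"wz":0,"gripper":1},{"tx":0,"ty":26,"tz":-2.8,"wx":-0.44,"wy":0,"wz":0,"gripper":1}]'; python3 -m creep '[{"tx":0,"ty":0,"tz":0,"wx":0,"wy":0,"wz":0,"gripper":1},{"tx":0,"ty":0,"tz":0,"wx":0,"wy":0,"wz":0,"gripper":1}]'; python3 go.py 720 131 60 0.01
```

```text
time: 17.32
tool_pos: [715.7, 121.0, 114.6]
tcp_rot: [1.472, 1.569, 1.464]
contact_force: [0.4, 0.4, -0.8]
grip_width: 25.1
time: 17.48
tool_pos: [715.0, 114.2, 114.9]
tcp_rot: [-2.628, 1.57, -2.64]
contact_force: [0.4, 0.7, -1.9]
grip_width: 24.9
tcp [715.  114.2 114.9] jawyaw -0.013 q1 0.05 q6 0.07 w 24.9 F [ 0.4  0.7 -1.9] t 17.48
t(cm) [5.49 1.69 0.49] w near [-0.023 -0.001  0.001] far [3.119e+00 1.000e-03 2.000e-03]
```

```bash
python3 -m creep '[{"tx":1,"ty":1.6,"tz":0.5,"wx":-0.023,"wy":0,"wz":0,"gripper":1},{"tx":3,"ty":1.6,"tz":0.5,"wx":-0.023,"wy":0,"wz":0,"gripper":1},{"tx":5,"ty":1.6,"tz":0.5,"wx":-0.023,"wy":0,"wz":0,"gripper":1},{"tx":5.4,"ty":1.6,"tz":0.5,"wx":-0.023,"wy":0,"wz":0,"gripper":1},{"tx":5.4,"ty":1.6,"tz":0.5,"wx":-0.023,"wy":0,"wz":0,"gripper":1},{"tx":5.4,"ty":1.6,"tz":0.5,"wx":-0.023,"wy":0,"wz":0,"gripper":1}]'; python3 go.py 720 131 12 0.01; python3 - <<'E'
from h import *
c=capture("scene");cv2.imwrite("pics/a9.png",cv2.resize(c["frame"][200:380,180:380,::-1],None,fx=3.3,fy=3.3,interpolation=2))
E
```

```text
time: 17.98
tool_pos: [720.9, 130.0, 62.0]
tcp_rot: [0.225, 1.57, 0.234]
contact_force: [-0.7, 0.1, -1.5]
grip_width: 25.3
tcp [720.9 130.   62. ] jawyaw 0.009 q1 0.07 q6 0.06 w 25.3 F [-0.7  0.1 -1.5] t 17.98
t(cm) [ 5.   0.1 -0.1] w near [-0.001  0.    -0.   ] far [ 3.141e+00 -0.000e+00 -1.000e-03]
```

View pics/a9.png

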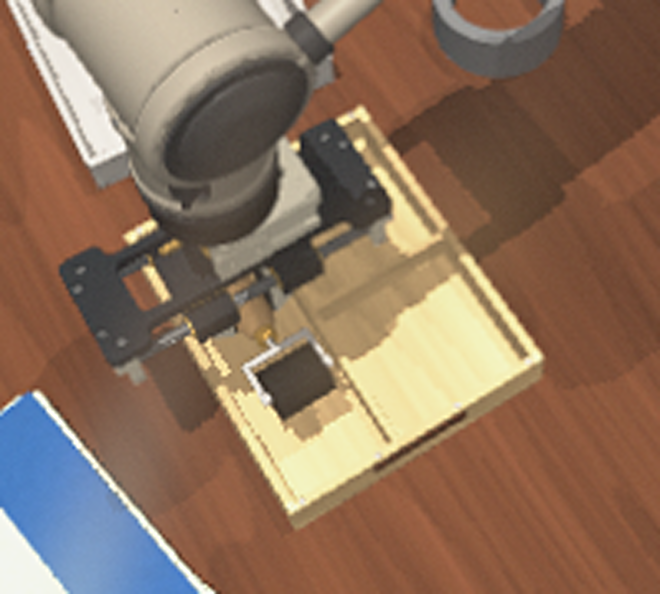

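```bash
python3 -m creep '[{"tx":1.5,"ty":0.1,"tz":-0.1,"wx":0,"wy":0,"wz":0,"gripper":1},{"tx":3,"ty":0.1,"tz":-0.1,"wx":0,"wy":0,"wz":0,"gripper":1},{"tx":4,"ty":0.1,"tz":-0.1,"wx":0,"wy":0,"wz":0,"gripper":1},{"tx":4.7,"ty":0.1,"tz":-0.1,"wx":0,"wy":0,"wz":0,"gripper":1},{"tx":4.9,"ty":0.1,"tz":-0.1,"wx":0,"wy":0,"wz":0,"gripper":1},{"tx":4.9,"ty":0.1,"tz":-0.1,"wx":0,"wy":0,"wz":0,"gripper":1},{"tx":4.9,"ty":0.1,"tz":-0.1,"wx":0,"wy":0,"wz":0,"gripper":1}]'; python3 go.py 720 131 12 0.01
```

```text
time: 18.62
tool_pos: [720.2, 131.7, 13.4]
tcp_rot: [0.145, 1.569, 0.156]
contact_force: [-0.2, 0.4, -1.8]
grip_width: 24.8
tcp [720.2 131.7  13.4] jawyaw 0.010 q1 0.08 q6 0.07 w 24.8 F [-0.2  0.4 -1.8] t 18.62
t(cm) [ 0.14 -0.07 -0.02] w near [ 0.     0.001 -0.   ] far [-3.141e+00  0.000e+00  2.000e-03]
```

```bash
python3 -m creep '[{"tx":0.15,"ty":0,"tz":0,"wx":0,"wy":0,"wz":0,"gripper":1},{"tx":0.2,"ty":0,"tz":0,"wx":0,"wy":0,"wz":0,"gripper":1},{"tx":0.2,"ty":0,"tz":0,"wx":0,"wy":0,"wz":0,"gripper":1}]'; python3 go.py 720 131 12 0.01; python3 -m creep '[{"tx":0,"ty":0,"tz":0,"wx":0,"wy":0,"wz":0,"gripper":0.33},{"tx":0,"ty":0,"tz":0,"wx":0,"wy":0,"wz":0,"gripper":0.33},{"tx":0,"ty":0,"tz":0,"wx":0,"wy":0,"wz":0,"gripper":0.33},{"tx":-1,"ty":0,"tz":0,"wx":0,"wy":0,"wz":0,"gripper":0.33},{"tx":-3,"ty":0,"tz":0,"wx":0,"wy":0,"wz":0,"gripper":0.33},{"tx":-7,"ty":0,"tz":0,"wx":0,"wy":0,"wz":0,"gripper":0.33},{"tx":-11,"ty":0,"tz":0,"wx":0,"wy":0,"wz":0,"gripper":0}]'; python3 go.py 414.6 -143.4 120 -0.451
```

```text
time: 18.87
tool_pos: [720.3, 131.8, 11.7]
tcp_rot: [0.094, 1.569, 0.105]
contact_force: [0.3, -0.9, 2.9]
grip_width: 25.1
tcp [720.3 131.8  11.7] jawyaw 0.010 q1 0.08 q6 0.07 w 25.1 F [ 0.3 -0.9  2.9] t 18.87
t(cm) [-0.03 -0.08 -0.03] w near [ 0.     0.002 -0.   ] far [-3.141e+00  0.000e+00  3.000e-03]
time: 19.45
tool_pos: [718.4, 131.7, 120.6]
tcp_rot: [-3.108, 1.567, -3.098]
contact_force: [0.4, -0.5, -1.3]
grip_width: 34.0
tcp [718.4 131.7 120.6] jawyaw 0.010 q1 0.08 q6 0.07 w 34.0 F [ 0.4 -0.5 -1.3] t 19.45
t(cm) [  0.18 -27.19 -30.66] w near [ 0.461 -0.004  0.001] far [-2.68e+00 -1.00e-03 -5.00e-03]
```

```bash
python3 -m creep '[{"tx":0,"ty":-2.7,"tz":-3.05,"wx":0.1,"wy":0,"wz":0,"gripper":-0.6},{"tx":0,"ty":-5.4,"tz":-6.1,"wx":0.2,"wy":0,"wz":0,"gripper":-0.6},{"tx":0,"ty":-8.1,"tz":-9.2,"wx":0.3,"wy":0,"wz":0,"gripper":-0.6},{"tx":0,"ty":-10.8,"tz":-12.2,"wx":0.4,"wy":0,"wz":0,"gripper":-0.6},{"tx":0,"ty":-13.5,"tz":-15.3,"wx":0.46,"wy":0,"wz":0,"gripper":-0.6},{"tx":0,"ty":-16.2,"tz":-18.3,"wx":0.46,"wy":0,"wz":0,"gripper":-0.6},{"tx":0,"ty":-18.9,"tz":-21.4,"wx":0.46,"wy":0,"wz":0,"gripper":-0.6},{"tx":0,"ty":-21.6,"tz":-24.4,"wx":0.46,"wy":0,"wz":0,"gripper":-0.6}]'; python3 go.py 414.6 -143.4 70 -0.452; python3 - <<'E'
from h import *
c=capture("scene");cv2.imwrite("pics/b1.png",cv2.resize(c["frame"][200:380,180:380,::-1],None,fx=3.3,fy=3.3,interpolation=2))
E
```

```text
time: 20.12
tool_pos: [476.3, -87.7, 121.4]
tcp_rot: [0.121, 1.57, -0.328]
contact_force: [-0.6, -0.5, -1.0]
grip_width: 73.2
tcp [476.3 -87.7 121.4] jawyaw -0.449 q1 -0.34 q6 0.11 w 73.2 F [-0.6 -0.5 -1. ] t 20.12
t(cm) [ 5.13 -7.7  -3.14] w near [ 0.003  0.001 -0.   ] far [-3.139e+00  0.000e+00  2.000e-03]
```

View pics/b1.png

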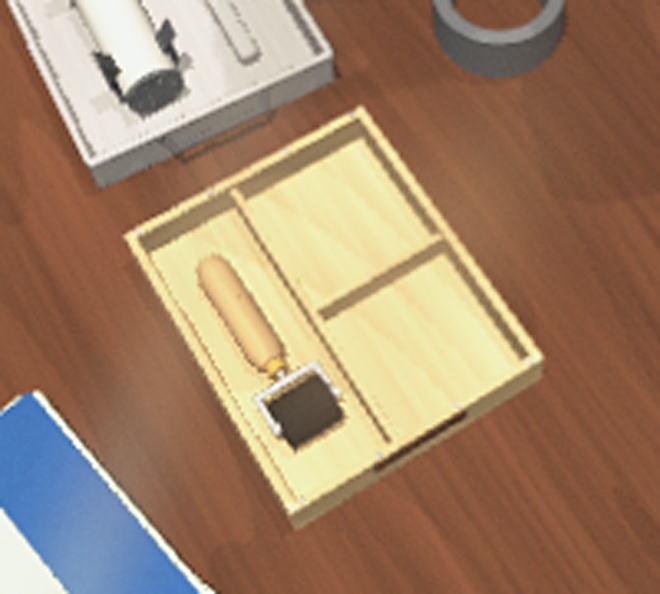

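The seam roller lies flat in the long bay, with its handle at (240,310) and wheel at (305,405). Next is the carton.

```bash
python3 -m creep '[{"tx":0,"ty":-3.2,"tz":-1.2,"wx":0,"wy":0,"wz":0,"gripper":-0.6},{"tx":1,"ty":-6.2,"tz":-2.4,"wx":0,"wy":0,"wz":0,"gripper":-0.6},{"tx":3,"ty":-7,"tz":-2.8,"wx":0,"wy":0,"wz":0,"gripper":-0.6},{"tx":5,"ty":-7,"tz":-2.8,"wx":0,"wy":0,"wz":0,"gripper":-0.6},{"tx":5,"ty":-7,"tz":-2.8,"wx":0,"wy":0,"wz":0,"gripper":-0.6},{"tx":5,"ty":-7,"tz":-2.8,"wx":0,"wy":0,"wz":0,"gripper":-0.6}]'; python3 go.py 414.6 -143.4 14 -0.452
```

```text
time: 20.67
tool_pos: [422.1, -137.6, 70.7]
tcp_rot: [2.969, 1.57, 2.519]
contact_force: [-0.2, 0.2, 0.9]
grip_width: 73.3
tcp [ 422.1 -137.6   70.7] jawyaw -0.450 q1 -0.49 q6 -0.04 w 73.3 F [-0.2  0.2  0.9] t 20.67
t(cm) [ 5.67 -0.85 -0.41] w near [ 0.002 -0.001 -0.   ] far [-3.14e+00  0.00e+00 -2.00e-03]
```

```bash
python3 -m creep '[{"tx":0.5,"ty":-0.8,"tz":-0.4,"wx":0,"wy":0,"wz":0,"gripper":-0.6},{"tx":3,"ty":-0.8,"tz":-0.4,"wx":0,"wy":0,"wz":0,"gripper":-0.6},{"tx":5,"ty":-0.8,"tz":-0.4,"wx":0,"wy":0,"wz":0,"gripper":-0.6},{"tx":5.7,"ty":-0.8,"tz":-0.4,"wx":0,"wy":0,"wz":0,"gripper":-0.6},{"tx":5.7,"ty":-0.8,"tz":-0.4,"wx":0,"wy":0,"wz":0,"gripper":-0.2},{"tx":5.7,"ty":-0.8,"tz":-0.4,"wx":0,"wy":0,"wz":0,"gripper":0.3},{"tx":5.7,"ty":-0.8,"tz":-0.4,"wx":0,"wy":0,"wz":0,"gripper":0.3},{"tx":5.7,"ty":-0.8,"tz":-0.4,"wx":0,"wy":0,"wz":0,"gripper":0.3}]'; python3 go.py 414.6 -143.4 14 -0.452; python3 -m creep '[{"tx":0,"ty":0,"tz":0,"wx":0,"wy":0,"wz":0,"gripper":0.3},{"tx":0,"ty":0,"tz":0,"wx":0,"wy":0,"wz":0,"gripper":0.3},{"tx":-3,"ty":0,"tz":0,"wx":0,"wy":0,"wz":0,"gripper":0.3},{"tx":-7,"ty":0,"tz":0,"wx":0,"wy":0,"wz":0,"gripper":0.3},{"tx":-10,"ty":0,"tz":0,"wx":0,"wy":0,"wz":0,"gripper":0.3},{"tx":-11,"ty":0,"tz":0,"wx":0.1,"wy":0,"wz":0,"gripper":0.3}]'; python3 go.py 628.9 81.4 120 -1.56
```

```text
time: 21.33
tool_pos: [415.8, -143.4, 14.5]
tcp_rot: [-0.01, 1.569, -0.46]
contact_force: [-1.9, 0.9, 1.2]
grip_width: 51.2
tcp [ 415.8 -143.4   14.5] jawyaw -0.449 q1 -0.51 q6 -0.06 w 51.2 F [-1.9  0.9  1.2] t 21.33
t(cm) [ 0.05 -0.05 -0.11] w near [0.003 0.002 0.   ] far [-3.139e+00 -0.000e+00  3.000e-03]
time: 21.83
tool_pos: [416.9, -144.0, 127.8]
tcp_rot: [0.054, 1.564, -0.495]
contact_force: [-0.1, -0.1, -1.4]
grip_width: 49.3
tcp [ 416.9 -144.   127.8] jawyaw -0.549 q1 -0.51 q6 0.04 w 49.3 F [-0.1 -0.1 -1.4] t 21.83
t(cm) [ 0.84 30.29  6.31] w near [ 1.011  0.006 -0.004] far [-2.131  0.005  0.007]
```

```bash
python3 -m creep '[{"tx":0,"ty":3.8,"tz":0.8,"wx":0.12,"wy":0,"wz":0,"gripper":0.3},{"tx":0,"ty":7.6,"tz":1.6,"wx":0.24,"wy":0,"wz":0,"gripper":0.3},{"tx":0,"ty":11.3,"tz":2.4,"wx":0.36,"wy":0,"wz":0,"gripper":0.3},{"tx":0,"ty":15.1,"tz":3.2,"wx":0.48,"wy":0,"wz":0,"gripper":0.3},{"tx":0,"ty":19,"tz":4,"wx":0.6,"wy":0,"wz":0,"gripper":0.3},{"tx":0,"ty":22.7,"tz":4.7,"wx":0.72,"wy":0,"wz":0,"gripper":0.3},{"tx":0,"ty":26.5,"tz":5.5,"wx":0.84,"wy":0,"wz":0,"gripper":0.3},{"tx":0,"ty":29,"tz":6.1,"wx":0.96,"wy":0,"wz":0,"gripper":0.3}]'; python3 -m creep '[{"tx":1,"ty":0,"tz":0,"wx":0,"wy":0,"wz":0,"gripper":0.3},{"tx":2,"ty":0,"tz":0,"wx":0.05,"wy":0,"wz":0,"gripper":0.3},{"tx":3,"ty":0,"tz":0,"wx":0.05,"wy":0,"wz":0,"gripper":0.3},{"tx":3,"ty":0,"tz":0,"wx":0.05,"wy":0,"wz":0,"gripper":0.3},{"tx":3,"ty":0,"tz":0,"wx":0.05,"wy":0,"wz":0,"gripper":0.3}]'; python3 go.py 628.9 81.4 65 -1.56
```

```text
time: 22.5
tool_pos: [620.3, 75.6, 123.6]
tcp_rot: [2.113, 1.569, 0.622]
contact_force: [-0.2, -1.3, -1.4]
grip_width: 49.7
time: 22.92
tool_pos: [617.7, 71.7, 92.9]
tcp_rot: [-1.608, 1.569, 3.14]
contact_force: [-0.4, -0.1, -1.9]
grip_width: 50.0
tcp [617.7  71.7  92.9] jawyaw -1.535 q1 -0.01 q6 1.53 w 50.0 F [-0.4 -0.1 -1.9] t 22.92
t(cm) [ 2.78  1.16 -0.92] w near [ 0.025 -0.     0.002] far [-3.117e+00 -3.000e-03 -0.000e+00]
```

```bash
python3 -m creep '[{"tx":0.5,"ty":1.15,"tz":-0.9,"wx":0.025,"wy":0,"wz":0,"gripper":0.3},{"tx":1.5,"ty":1.15,"tz":-0.9,"wx":0.025,"wy":0,"wz":0,"gripper":0.3},{"tx":2.4,"ty":1.15,"tz":-0.9,"wx":0.025,"wy":0,"wz":0,"gripper":0.3},{"tx":2.4,"ty":1.15,"tz":-0.9,"wx":0.025,"wy":0,"wz":0,"gripper":0.3},{"tx":2.4,"ty":1.15,"tz":-0.9,"wx":0.025,"wy":0,"wz":0,"gripper":0.3}]'; python3 go.py 628.9 81.4 19.5 -1.56; python3 - <<'E'
from h import *
c=capture("scene");cv2.imwrite("pics/b2.png",cv2.resize(c["frame"][200:380,180:380,::-1],None,fx=3.3,fy=3.3,interpolation=2))
E
```

```text
time: 23.33
tool_pos: [628.7, 81.2, 68.6]
tcp_rot: [-1.549, 1.568, -3.11]
contact_force: [0.3, -0.1, -1.0]
grip_width: 49.8
tcp [628.7  81.2  68.6] jawyaw -1.561 q1 0.01 q6 1.57 w 49.8 F [ 0.3 -0.1 -1. ] t 23.33
t(cm) [ 4.91  0.03 -0.02] w near [-0.001  0.     0.002] far [ 3.14   0.004 -0.   ]
```

View pics/b2.png

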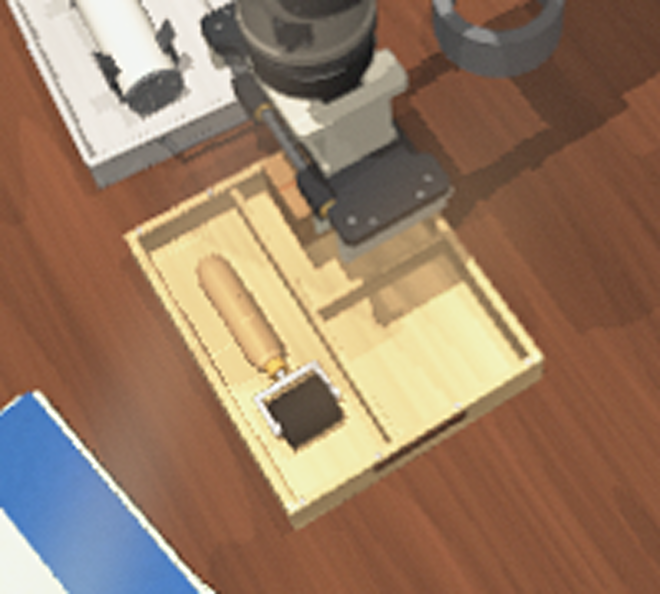

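```bash
python3 -m creep '[{"tx":1.5,"ty":0,"tz":0,"wx":0,"wy":0,"wz":0,"gripper":0.3},{"tx":3,"ty":0,"tz":0,"wx":0,"wy":0,"wz":0,"gripper":0.3},{"tx":4,"ty":0,"tz":0,"wx":0,"wy":0,"wz":0,"gripper":0.3},{"tx":4.6,"ty":0,"tz":0,"wx":0,"wy":0,"wz":0,"gripper":0.3},{"tx":4.8,"ty":0,"tz":0,"wx":0,"wy":0,"wz":0,"gripper":0.3},{"tx":4.8,"ty":0,"tz":0,"wx":0,"wy":0,"wz":0,"gripper":0.3},{"tx":4.8,"ty":0,"tz":0,"wx":0,"wy":0,"wz":0,"gripper":0.3}]'; python3 go.py 628.9 81.4 19.5 -1.56
```

```text
time: 23.97
tool_pos: [630.3, 81.7, 22.2]
tcp_rot: [1.649, 1.57, 0.088]
contact_force: [0.2, -0.2, -0.6]
grip_width: 49.9
tcp [630.3  81.7  22.2] jawyaw -1.562 q1 0.01 q6 1.57 w 49.9 F [ 0.2 -0.2 -0.6] t 23.97
t(cm) [ 0.27 -0.14  0.03] w near [-0.002 -0.    -0.001] far [ 3.14e+00 -2.00e-03  0.00e+00]
```

```bash
python3 -m creep '[{"tx":0.15,"ty":0,"tz":0,"wx":0,"wy":0,"wz":0,"gripper":0.3},{"tx":0.3,"ty":0,"tz":0,"wx":0,"wy":0,"wz":0,"gripper":0.3},{"tx":0.3,"ty":0,"tz":0,"wx":0,"wy":0,"wz":0,"gripper":0.3},{"tx":0.3,"ty":0,"tz":0,"wx":0,"wy":0,"wz":0,"gripper":0.3}]'; python3 go.py 628.9 81.4 19.5 -1.56
```

```text
time: 24.3
tool_pos: [630.4, 81.7, 19.5]
tcp_rot: [1.597, 1.569, 0.035]
contact_force: [-1.2, -0.6, 4.2]
grip_width: 49.7
tcp [630.4  81.7  19.5] jawyaw -1.562 q1 0.01 q6 1.57 w 49.7 F [-1.2 -0.6  4.2] t 24.3
t(cm) [ 0.   -0.15  0.03] w near [-0.002 -0.    -0.002] far [ 3.14e+00 -3.00e-03  0.00e+00]
```

```bash
python3 -m creep '[{"tx":0,"ty":0,"tz":0,"wx":0,"wy":0,"wz":0,"gripper":-0.22},{"tx":0,"ty":0,"tz":0,"wx":0,"wy":0,"wz":0,"gripper":-0.22},{"tx":0,"ty":0,"tz":0,"wx":0,"wy":0,"wz":0,"gripper":-0.22},{"tx":-1,"ty":0,"tz":0,"wx":0,"wy":0,"wz":0,"gripper":-0.22},{"tx":-3,"ty":0,"tz":0,"wx":0,"wy":0,"wz":0,"gripper":-0.22},{"tx":-7,"ty":0,"tz":0,"wx":0,"wy":0,"wz":0,"gripper":-0.22},{"tx":-10,"ty":0,"tz":0,"wx":0,"wy":0,"wz":0,"gripper":-0.6}]'; python3 go.py 424 270.5 100 -1.56
```

```text
time: 24.88
tool_pos: [629.8, 81.7, 120.8]
tcp_rot: [2.022, 1.571, 0.46]
contact_force: [1.1, -0.1, 1.1]
grip_width: 59.4
tcp [629.8  81.7 120.8] jawyaw -1.562 q1 0.01 q6 1.57 w 59.4 F [ 1.1 -0.1  1.1] t 24.88
t(cm) [  2.07 -20.41 -19.07] w near [-0.002 -0.    -0.   ] far [ 3.14 -0.    0.  ]
```

```bash
python3 -m creep '[{"tx":0,"ty":-2.8,"tz":-2.6,"wx":0,"wy":0,"wz":0,"gripper":-0.6},{"tx":0,"ty":-5.6,"tz":-5.2,"wx":0,"wy":0,"wz":0,"gripper":-0.6},{"tx":0,"ty":-8.4,"tz":-7.9,"wx":0,"wy":0,"wz":0,"gripper":-0.6},{"tx":0,"ty":-11.2,"tz":-10.5,"wx":0,"wy":0,"wz":0,"gripper":-0.6},{"tx":0,"ty":-14,"tz":-13.1,"wx":0,"wy":0,"wz":0,"gripper":-0.6},{"tx":0.5,"ty":-17,"tz":-16,"wx":0,"wy":0,"wz":0,"gripper":-0.6},{"tx":1,"ty":-19.5,"tz":-18.3,"wx":0,"wy":0,"wz":0,"gripper":-0.6},{"tx":1.5,"ty":-20.4,"tz":-19.1,"wx":0,"wy":0,"wz":0,"gripper":-0.6}]';python3 -m creep '[{"tx":1,"ty":0,"tz":0,"wx":0,"wy":0,"wz":0,"gripper":-0.6},{"tx":3,"ty":0,"tz":0,"wx":0,"wy":0,"wz":0,"gripper":-0.6},{"tx":4,"ty":0,"tz":0,"wx":0,"wy":0,"wz":0,"gripper":-0.6},{"tx":4,"ty":0,"tz":0,"wx":0,"wy":0,"wz":0,"gripper":-0.6}]'; python3 go.py 424 270.5 8 -1.56; python3 - <<'E'
from h import *
c=capture("scene");cv2.imwrite("pics/b3.png",cv2.resize(c["frame"][200:380,220:440,::-1],None,fx=3.3,fy=3.3,interpolation=2))
E
```

```text
time: 25.55
tool_pos: [420.5, 273.2, 104.1]
tcp_rot: [-2.201, 1.57, 2.524]
contact_force: [-0.8, 0.4, -0.2]
grip_width: 73.5
time: 25.88
tool_pos: [423.6, 269.6, 61.5]
tcp_rot: [-1.116, 1.567, -2.678]
contact_force: [-0.0, 0.1, 0.7]
grip_width: 73.6
tcp [423.6 269.6  61.5] jawyaw -1.563 q1 0.41 q6 1.98 w 73.6 F [-0.   0.1  0.7] t 25.88
t(cm) [ 5.34  0.06 -0.1 ] w near [-0.003  0.002  0.004] far [ 3.139e+00  6.000e-03 -3.000e-03]
```

View pics/b3.png

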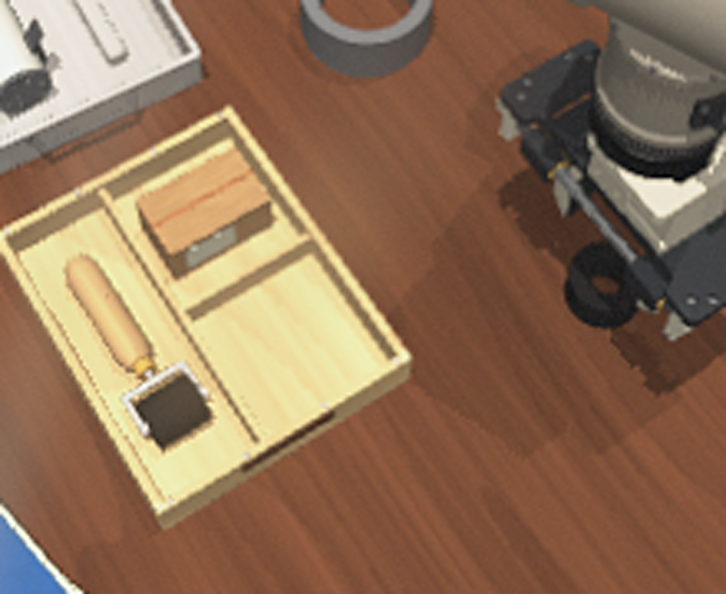

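The carton is flat in its bay at (205,210). The jaws are over the small tape roll at (605,285).

```bash
python3 -m creep '[{"tx":2,"ty":0.05,"tz":-0.1,"wx":0,"wy":0,"wz":0,"gripper":-0.6},{"tx":4,"ty":0.05,"tz":-0.1,"wx":0,"wy":0,"wz":0,"gripper":-0.6},{"tx":5.3,"ty":0.05,"tz":-0.1,"wx":0,"wy":0,"wz":0,"gripper":-0.6},{"tx":5.3,"ty":0.05,"tz":-0.1,"wx":0,"wy":0,"wz":0,"gripper":-0.3},{"tx":5.3,"ty":0.05,"tz":-0.1,"wx":0,"wy":0,"wz":0,"gripper":0.2},{"tx":5.3,"ty":0.05,"tz":-0.1,"wx":0,"wy":0,"wz":0,"gripper":0.2},{"tx":5.3,"ty":0.05,"tz":-0.1,"wx":0,"wy":0,"wz":0,"gripper":0.2},{"tx":5.3,"ty":0.05,"tz":-0.1,"wx":0,"wy":0,"wz":0,"gripper":0.2}]';python3 go.py 424 270.5 8 -1.56;python3 -m creep '[{"tx":0,"ty":0,"tz":0,"wx":0,"wy":0,"wz":0,"gripper":0.2},{"tx":-3,"ty":0,"tz":0,"wx":0,"wy":0,"wz":0,"gripper":0.2},{"tx":-7,"ty":0,"tz":0,"wx":0,"wy":0,"wz":0,"gripper":0.2},{"tx":-10,"ty":0,"tz":0,"wx":0,"wy":0,"wz":0,"gripper":0.2},{"tx":-11,"ty":0,"tz":0,"wx":0,"wy":0,"wz":0,"gripper":0.2}]'; python3 go.py 628 193.4 115 -1.56
```

```text
time: 26.6
tool_pos: [425.6, 272.1, 11.7]
tcp_rot: [1.931, 1.568, 0.369]
contact_force: [1.1, -1.1, 2.6]
grip_width: 54.0
tcp [425.6 272.1  11.7] jawyaw -1.562 q1 0.42 q6 1.98 w 54.0 F [ 1.1 -1.1  2.6] t 26.6
t(cm) [ 0.37 -0.16  0.16] w near [-0.002 -0.001 -0.003] far [ 3.14e+00 -4.00e-03  1.00e-03]
time: 27.02
tool_pos: [426.5, 272.9, 125.1]
tcp_rot: [2.003, 1.563, 0.441]
contact_force: [2.0, 0.2, -1.3]
grip_width: 54.0
tcp [426.5 272.9 125.1] jawyaw -1.561 q1 0.42 q6 1.98 w 54.0 F [ 2.   0.2 -1.3] t 27.02
t(cm) [ 1.12 20.07  8.14] w near [-0.001 -0.003 -0.007] far [ 3.14  -0.011  0.005]
```

```bash
python3 -m creep '[{"tx":0,"ty":3.7,"tz":1.5,"wx":0,"wy":0,"wz":0,"gripper":0.2},{"tx":0,"ty":7.4,"tz":3,"wx":0,"wy":0,"wz":0,"gripper":0.2},{"tx":0,"ty":11.1,"tz":4.5,"wx":0,"wy":0,"wz":0,"gripper":0.2},{"tx":0,"ty":14.8,"tz":6,"wx":0,"wy":0,"wz":0,"gripper":0.2},{"tx":0.5,"ty":18,"tz":7.3,"wx":0,"wy":0,"wz":0,"gripper":0.2},{"tx":2,"ty":20,"tz":8.1,"wx":0,"wy":0,"wz":0,"gripper":0.2},{"tx":4,"ty":20,"tz":8.1,"wx":0,"wy":0,"wz":0,"gripper":0.2},{"tx":5,"ty":20,"tz":8.1,"wx":0,"wy":0,"wz":0,"gripper":0.2}]'; python3 -m creep '[{"tx":0,"ty":0,"tz":0,"wx":0,"wy":0,"wz":0,"gripper":0.2},{"tx":0,"ty":0,"tz":0,"wx":0,"wy":0,"wz":0,"gripper":0.2}]'; python3 go.py 628 193.4 16.7 -1.56; python3 - <<'E'
from h import *
c=capture("scene");cv2.imwrite("pics/b4.png",cv2.resize(c["frame"][200:380,180:380,::-1],None,fx=3.3,fy=3.3,interpolation=2))
E
```

```text
time: 27.68
tool_pos: [624.5, 191.4, 66.8]
tcp_rot: [-1.435, 1.566, -2.999]
contact_force: [-1.1, 0.1, -2.4]
grip_width: 54.1
time: 27.85
tool_pos: [624.0, 193.0, 69.7]
tcp_rot: [-1.49, 1.568, -3.051]
contact_force: [0.3, 0.2, -0.2]
grip_width: 53.8
tcp [624.  193.   69.7] jawyaw -1.561 q1 0.18 q6 1.74 w 53.8 F [ 0.3  0.2 -0.2] t 27.85
t(cm) [ 5.3   0.41 -0.03] w near [-0.001  0.     0.003] far [ 3.141  0.004 -0.   ]
```

View pics/b4.png

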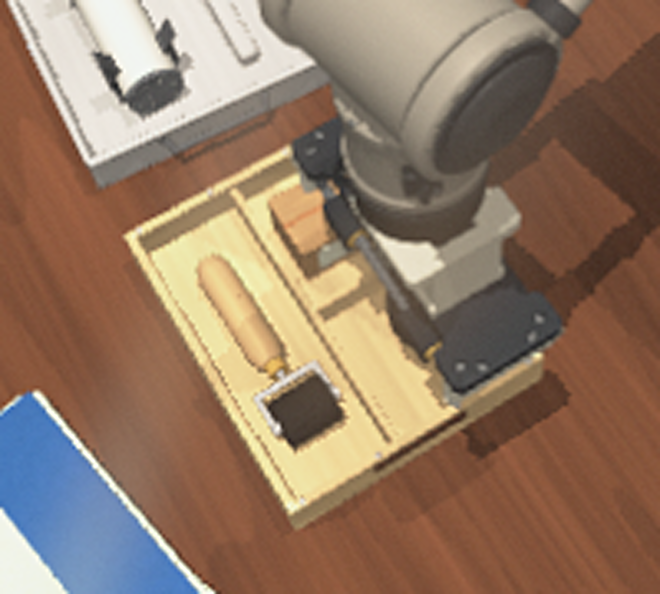

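```bash
python3 -m creep '[{"tx":1,"ty":0.4,"tz":0,"wx":0,"wy":0,"wz":0,"gripper":0.2},{"tx":2.5,"ty":0.4,"tz":0,"wx":0,"wy":0,"wz":0,"gripper":0.2},{"tx":4,"ty":0.4,"tz":0,"wx":0,"wy":0,"wz":0,"gripper":0.2},{"tx":4.8,"ty":0.4,"tz":0,"wx":0,"wy":0,"wz":0,"gripper":0.2},{"tx":5.1,"ty":0.4,"tz":0,"wx":0,"wy":0,"wz":0,"gripper":0.2},{"tx":5.1,"ty":0.4,"tz":0,"wx":0,"wy":0,"wz":0,"gripper":0.2},{"tx":5.1,"ty":0.4,"tz":0,"wx":0,"wy":0,"wz":0,"gripper":0.2}]'; python3 go.py 628 193.4 16.7 -1.56
```

```text
time: 28.48
tool_pos: [629.8, 192.9, 20.3]
tcp_rot: [1.785, 1.569, 0.224]
contact_force: [-0.6, 0.2, -0.9]
grip_width: 53.7
tcp [629.8 192.9  20.3] jawyaw -1.561 q1 0.18 q6 1.74 w 53.7 F [-0.6  0.2 -0.9] t 28.48
t(cm) [ 0.36 -0.18 -0.05] w near [-0.001 -0.    -0.001] far [ 3.14e+00 -2.00e-03  0.00e+00]
```

```bash
python3 -m creep '[{"tx":0.2,"ty":0,"tz":0,"wx":0,"wy":0,"wz":0,"gripper":0.2},{"tx":0.35,"ty":0,"tz":0,"wx":0,"wy":0,"wz":0,"gripper":0.2},{"tx":0.4,"ty":0,"tz":0,"wx":0,"wy":0,"wz":0,"gripper":0.2},{"tx":0.4,"ty":0,"tz":0,"wx":0,"wy":0,"wz":0,"gripper":0.2}]'; python3 go.py 628 193.4 16.7 -1.56
```

```text
time: 28.82
tool_pos: [629.9, 192.8, 16.7]
tcp_rot: [1.804, 1.569, 0.243]
contact_force: [-0.8, -0.7, 3.7]
grip_width: 53.9
tcp [629.9 192.8  16.7] jawyaw -1.562 q1 0.18 q6 1.74 w 53.9 F [-0.8 -0.7  3.7] t 28.82
t(cm) [ 0.   -0.19 -0.06] w near [-0.002 -0.    -0.002] far [ 3.14e+00 -3.00e-03  1.00e-03]
```

Touchdown: 3.7 N at the expected height. I'll release, rise and back away so both trays are in view.

```bash
python3 -m creep '[{"tx":0,"ty":0,"tz":0,"wx":0,"wy":0,"wz":0,"gripper":-0.3},{"tx":0,"ty":0,"tz":0,"wx":0,"wy":0,"wz":0,"gripper":-0.3},{"tx":0,"ty":0,"tz":0,"wx":0,"wy":0,"wz":0,"gripper":-0.3},{"tx":-1,"ty":0,"tz":0,"wx":0,"wy":0,"wz":0,"gripper":-0.3},{"tx":-4,"ty":0,"tz":0,"wx":0,"wy":0,"wz":0,"gripper":-0.3},{"tx":-8,"ty":0,"tz":0,"wx":0,"wy":0,"wz":0,"gripper":-0.3},{"tx":-12,"ty":0,"tz":0,"wx":0,"wy":0,"wz":0,"gripper":-0.3},{"tx":-14,"ty":0,"tz":0,"wx":0,"wy":0,"wz":0,"gripper":-0.3}]'; python3 go.py 400 330 160 -1.56
```

```text
time: 29.48
tool_pos: [631.1, 193.1, 161.7]
tcp_rot: [1.751, 1.563, 0.189]
contact_force: [1.5, 0.7, 0.5]
grip_width: 59.8
tcp [631.1 193.1 161.7] jawyaw -1.562 q1 0.18 q6 1.74 w 59.8 F [1.5 0.7 0.5] t 29.48
t(cm) [ 2.000e-02 -2.298e+01 -1.390e+01] w near [-0.002 -0.001 -0.008] far [ 3.14e+00 -1.20e-02  2.00e-03]
```

```bash
python3 -m creep '[{"tx":0,"ty":-3.5,"tz":-2,"wx":0,"wy":0,"wz":0,"gripper":-0.3},{"tx":0,"ty":-7,"tz":-4,"wx":0,"wy":0,"wz":0,"gripper":-0.3},{"tx":0,"ty":-10.5,"tz":-6,"wx":0,"wy":0,"wz":0,"gripper":-0.3},{"tx":0,"ty":-14,"tz":-8,"wx":0,"wy":0,"wz":0,"gripper":-0.3},{"tx":0,"ty":-17.5,"tz":-10,"wx":0,"wy":0,"wz":0,"gripper":-0.3},{"tx":0,"ty":-21,"tz":-12,"wx":0,"wy":0,"wz":0,"gripper":-0.3},{"tx":0,"ty":-22,"tz":-13,"wx":0,"wy":0,"wz":0,"gripper":-0.3},{"tx":0,"ty":-22,"tz":-13,"wx":0,"wy":0,"wz":0,"gripper":-0.3}]'; python3 - <<'E'
from h import *
c=capture("scene");cv2.imwrite("pics/f1.png",cv2.resize(c["frame"][90:380,160:440,::-1],None,fx=2.05,fy=2.05,interpolation=2))
t=capture("top");cv2.imwrite("pics/f2.png",cv2.resize(t["frame"][90:280,200:460,::-1],None,fx=3,fy=3,interpolation=2))
def stat(n,P,cx,cy,rx,ry,zl):
    q=P[(abs(P[...,0]-cx)<rx)&(abs(P[...,1]-cy)<ry)&(P[...,2]>zl)]
    print(n,len(q),np.round(q.mean(0),1),"top",np.round(np.percentile(q[:,2],[50,90]),1)) if len(q) else print(n,0)
for k,cc in(("sc",c),("top",t)):
    P=cloud(cc)
    stat(k+" carton",P,629,81,42,30,30);stat(k+" tape",P,629,193,35,35,22);stat(k+" handle",P,720,115,16,45,16);stat(k+" wheel",P,720,195,20,26,20)
    stat(k+" chisel",P,611,-146,16,70,9);stat(k+" cart+y",P,692,-95,15,20,40);stat(k+" cart-y",P,686,-205,12,15,40);stat(k+" big",P,440,-6,55,55,30);stat(k+" bolster",P,414,-280,85,40,9)
    for o,z,b in(("steel",39,(540,780,-290,-20)),):pass
E
```

```text
time: 30.15
tool_pos: [405.3, 322.5, 156.5]
tcp_rot: [-3.043, 1.57, 1.683]
contact_force: [0.6, -0.0, -0.8]
grip_width: 59.6
sc carton 819 [630.4  87.1  45.2] top [46.  48.6]
sc tape 421 [628.6 196.4  33.9] top [34.7 37.6]
sc handle 418 [721.4 115.5  27.5] top [27.9 31.9]
sc wheel 336 [720.3 196.4  33.2] top [35.  39.4]
sc chisel 295 [ 612.7 -143.4   17.3] top [17.3 20.3]
sc cart+y 168 [692.6 -95.1  47.3] top [47.6 50.6]
sc cart-y 93 [ 686.5 -205.    48.3] top [48.4 51. ]
sc big 708 [441.8  -2.6  44.1] top [46.1 49.4]
sc bolster 405 [ 433.2 -275.5   13.3] top [13.1 17. ]
top carton 386 [628.7  80.8  47. ] top [47.3 51.4]
top tape 180 [628.2 192.7  35.1] top [35.1 39.9]
top handle 189 [719.9 112.7  28.6] top [29.1 34.2]
top wheel 137 [718.6 191.6  35.2] top [36.  41.8]
top chisel 230 [ 611.6 -146.8   18.1] top [18.4 23.4]
top cart+y 118 [691.2 -95.1  48.5] top [47.8 53.2]
top cart-y 64 [ 685.3 -205.1   49.4] top [49.1 53.6]
top big 324 [439.5  -7.   47.8] top [47.9 52.3]
top bolster 359 [ 432.8 -279.5   14.3] top [13.9 19.4]
```

View pics/f1.png

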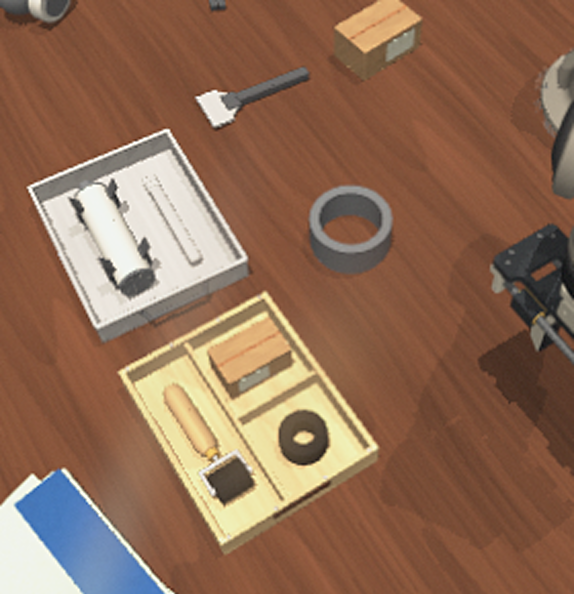

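View pics/f2.png

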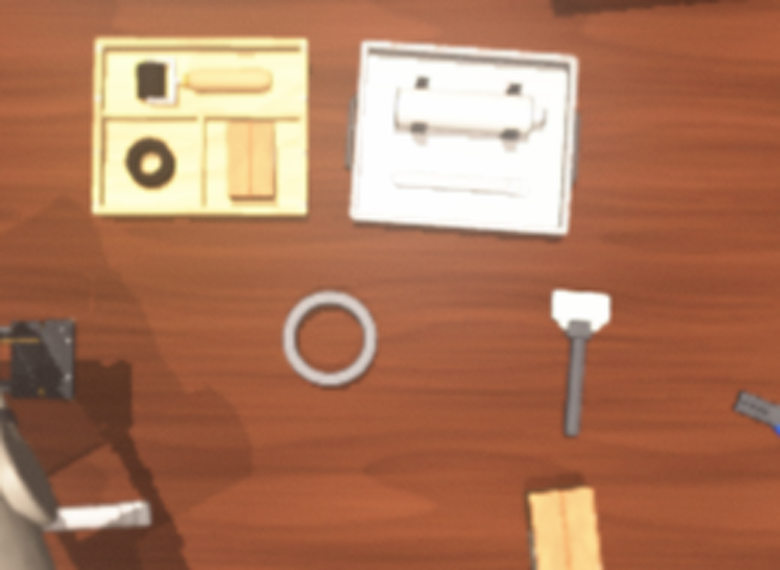

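```bash
python3 -c "
from plant import *
print(close_job())"
```

```text
the job is handed in; nothing more can be done
None
```

Both kits are made up in the order asked and the job is handed in, with the robot clock at about 30 s of the 125 s allowed. I saw no failed or conflicting checks. The two cameras differed by about 1–6 mm on positions, which is within the slack of every bay.

| Item | Where it is | Last check |
|---|---|---|
| Cartridge | In both spring clips, steel tray | Barrel top about 50–51 mm at both ends (50 is fully home); it met about 24 N at the bottom |
| Narrow chisel | Along y on the open floor, steel tray | Lies flat, top about 17–18 mm (19 expected) |
| Seam roller | Long bay, plywood tray | Lies flat and clear of the walls |
| Plug carton | Square bay on the −y side | Flat, top about 46–47 mm (47 expected) |
| Small tape roll | Square bay on the +y side | Flat, top about 35 mm (35 expected) |

The bolster and the large tape roll are where they lay. I did not touch the larger chisel or the larger carton.

The steel tray's yaw came out as −0.04 rad from the clips and −0.056 rad from the rim, so I used −0.05. During the press the clips pushed the barrel sideways with 6 to 10 N. I moved it about 2 mm towards −x before pushing it home.

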